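Set up a printed wheel to cure flat under glass and weight

TASK

Set the freshly washed printed wheel up to cure flat: lay it from the drip tray onto the middle of the curing unit's turntable, cover it with the round glass disc that is kept in the top drawer of the drawer unit, centred on the wheel, and stand the steel knob weight centred on the glass. Set the glass and the weight down gently, never let them fall, leave the other things on the bench where they are, and leave the drawer fully shut.

Things in the scene. Friction and masses are not known exactly. Their poses are not given: they have to be found in the camera images.
- wheel: printed resin spoked wheel: a flat ring 60 mm across and 12 mm thick with five spokes and a hub, about 22 g, lying flat in the drip tray. Origin: centre of its underside; z up
- glass: frosted round glass disc, 70 mm across, 12 mm thick, about 115 g, loose, lying flat on the floor of the top drawer (out of sight while that is shut). Origin: centre of its underside; z up
- weight: steel knob weight, about 0.65 kg, 60 mm tall: round body 60 mm across and 26 mm high, above it a neck 20 mm across and a knob 30 mm across that runs from 37 to 60 mm above the underside. Stands upright on the bench. Origin: centre of its underside; z up
- tray: square steel drip tray, 160 x 160 mm, fixed; floor 3 mm thick, rim 12 mm high. Origin: centre of its underside
- plate (a point): centre of the top face of the curing unit's turntable, a ground-glass round plate 176 mm across, its top face 66 mm above the bench; it does not turn. Axes as those of curer
- curer: UV curing unit with its hood off, fixed. Origin: on the bench under the middle of the turntable. Grey base 54 mm tall, 220 mm along x; along y it runs from 110 mm on the -y side to 165 mm on the +y side. On the +y side stands a black lamp column, 150 mm wide along x, inner face 125 mm from the origin, its top 219 mm above the bench
- cab: bench drawer unit, fixed, 240 mm deep (x), 280 mm wide (y), 150 mm tall, with two drawers one above the other. Origin: centre of its underside; its front looks along its own -x. The carcass without the drawer fronts begins 105 mm ahead of the origin
- cab_drawer0_handle (a point): middle of the top drawer's bar handle: a level round bar 11 mm thick and 120 mm long, parallel to the unit's y axis, its middle 35 mm out from the drawer's front face and 38 mm below the top of the unit; moves with the drawer. Axes as those of cab
- cab_drawer0 (a joint): how far the top drawer is pulled out, m: 0 shut, at most 0.166, at the start up to 0.012; slides along the unit's -x, friction about 1 N, stays where it is left. Inner floor 85 mm above the bench, side walls 43 mm and front 53 mm (21 mm thick) above that floor; inside 195 mm deep, 238 mm wide. At the start the glass lies 25 to 55 mm ahead of the unit's origin, within 40 mm of its middle line
- bracket: bystander: printed resin angle bracket 60 x 45 mm, 45 mm tall, loose on the bench. Origin: centre of its underside
- spray: bystander: white spray bottle, 66 mm across, 196 mm tall, loose. Origin: centre of its underside
- resin: bystander: grey resin jar with a black lid, 72 mm across, 150 mm tall, loose. Origin: centre of its underside
Things that resemble listed ones, but are neither listed nor needed, are in the scene too. Of the things that look like the wheel, the smallest one is meant.

How it is judged:
By the outcome, as a careful person would: the job done as asked, in the order asked, and still so for the second after the job is handed in, with the robot touching nothing.
It also fails if it takes over 72 s, if anything falls off the work surface, if the arm or the gripper's body presses on something with over 40 N, if the wrist force passes 120 N, or if a joint passes its speed limit or range.

ROBOT

A 6-joint arm with a two-finger parallel gripper is mounted at the origin on the work surface. World frame = base frame: x ahead of the robot, y to its left, z up, the work surface at z = 0. Lengths are in mm, angles in rad, forces in N, time in s.
With the tool pointing down it reaches from about 275 to 825 mm from the base axis. Payload 5.2 kg.
Tool frame: the origin (TCP) lies on the centre line of the jaws, within the pads' length; the fingertips stand 11 mm ahead of it and the grasp point (between the pads) lies 8 mm behind it (robot.tip_reach is the distance from the TCP to the fingertips, in mm); y points along the fingers, z is the direction in which the jaws open and shut, and the axes are right-handed (so a half turn about y gives the same grasp; the last joint's range is limited). The gripper opens to 93 mm and grips with 3 to 60 N. Pads are 15 mm wide; open, the fingers measure 128 mm over their backs; the gripper's body (75 mm by 188 mm) begins 65 mm behind the grasp point.
Start: joints at [1.071, 0.259, 1.535, -0, 1.348, -0.203], TCP at [160.832, 525.964, 207.153] pointing down, gripper open.
Joint ranges: [-3.14, 3.14], [-0.91, 2.08], [0.19, 2.58], [-1.22, 4.36], [0.22, 2.71], [-3.12, 3.12]. Speed limits (rad/s): [2.57, 2.57, 3.14, 3.14, 3.14, 3.14].

INTERFACE

Orientations are given as [roll, pitch, yaw] about the fixed x, y, z axes, in that order (R = Rz(yaw) Ry(pitch) Rx(roll)).
In Python, from station import robot, cams gives the robot as it stands.
- The arm moves only by the tool arm_command, never from a script. Its argument "steps" is a list of rows, each an object with "slide": the shift along the world's x, y, z in cm, a list of three; "dr": the turn, a rotation vector about the world's x, y, z in rad, a list of three. A call has 1 to 12 rows; each row is the pose to reach, as a shift and turn from the pose measured when the call began; what a row does not reach only later rows make up. A row lasts 1/12 s, in which the tool goes at most 41.7 mm and 7.16 degrees, less where a joint would pass 70% of its speed; a pose out of reach is approached as far as the arm can. A call with a gripper value outside its range is refused whole. "grip" is the opening, from 0 (shut) to 1 (fully open), set as the call begins (left out, the last holds). The fingers move at their own pace and stop on an object; "newtons" is the grip in N (left out, the last holds). Time passes only in rows, so rows that repeat a pose let the fingers close. It gives the time, the measured TCP pose, the force and the opening at its end, in the units of the state.
- robot.get_obs(): the state, without advancing time (a new reading comes with each control period).
- cams.read_camera(name): name is "scene" or "top" or "wrist"; returns a dict with "img" (384x512x3 uint8, blue, green, red), "depth" (384x512 float32, mm along the optical axis (not along the pixel's ray), 0 where there is no reading), "mtx" (3x3 intrinsics, pixels), "position" and "attitude" of the camera in the world; the wrist camera has in their place "T_tool_cam" (4x4, takes a point from camera to tool coordinates, whose origin is the TCP and whose axes are the tool frame's). Camera axes: x right, y down, z forward; pixel columns grow to the right and rows downward; lengths in mm; the calibration is good to about 2 mm. A picture is of the moment at which its call begins: read the wrist's pose just before it.
- robot.hand_in(): hands the job in, once; it reports no verdict.
The state is a dict: "time": time; "joint_positions": joint angles; "dq": joint speeds; "joint_torque": joint torques, N m; "eef_pos": TCP position; "eef_rot": TCP orientation; "force": force on the tool from outside, world axes, zero at the start; "torque": the same for the moment, N m; "finger_gap": finger opening in mm.
Only numpy, scipy, OpenCV 4.12 (cv2) and the standard library are available. Lean on these libraries where they do the work, as an engineer would, in place of code of your own. Each camera call takes 0.05 s, during which the arm holds its last target. There are 200 camera calls.

## Working session

There is one attempt and no reset: what is moved stays moved. The work goes in short steps, Python scripts to look and compute and a tool call to move; the robot and the scene stay as the last step left them, time stands still between calls to the robot, and variables do not carry over. Pictures are saved under pics/ and viewed, about 8 in all and at most 12, crops included, and the job is handed in when it is done.

Besides the shell and the picture viewer there is one more tool, called as name(argument=value, ...), one argument or row to a line, values as JSON. arm_command: Moves the arm, as the interface text tells. Its arguments: {"type":"object","properties":{"steps":{"type":"array","items":{"type":"object","properties":{"slide":{"type":"array","items":{"type":"number"}},"dr":{"type":"array","items":{"type":"number"}}}}},"grip":{"type":"number"},"newtons":{"type":"number"}},"required":["steps"]}

```bash
ls; mkdir -p pics
cat > h.py <<'E'
import numpy as np, cv2, sys
from scipy.spatial.transform import Rotation as R
from station import robot, cams
def cam(name):
    o=robot.get_obs(); c=cams.read_camera(name)
    if name=="wrist":
        T=np.eye(4);T[:3,:3]=R.from_euler('xyz',o['eef_rot']).as_matrix();T[:3,3]=o['eef_pos']
        c['T']=T@np.array(c['T_tool_cam'])
    else:
        T=np.eye(4);a=np.array(c['attitude'],float)
        T[:3,:3]=a if a.shape==(3,3) else R.from_euler('xyz',a).as_matrix();T[:3,3]=c['position'];c['T']=T
    return c
def cloud(c):
    d=c['depth'];v,u=np.mgrid[:d.shape[0],:d.shape[1]];K=c['mtx']
    p=np.stack([(u-K[0,2])/K[0,0]*d,(v-K[1,2])/K[1,1]*d,d],-1)
    return p@c['T'][:3,:3].T+c['T'][:3,3]
def ray(c,u,v,z):
    K=c['mtx'];r=c['T'][:3,:3]@np.array([(u-K[0,2])/K[0,0],(v-K[1,2])/K[1,1],1]);o=c['T'][:3,3]
    return o+r*(z-o[2])/r[2]
E
python3 - <<'E'
from h import *
print(robot.get_obs())
for n in ["top","scene"]:
    c=cam(n);cv2.imwrite(f"pics/{n}0.png",c['img']);print(n,c['position'],c['attitude'],c['mtx'])
    np.savez(f"{n}0.npz",**{k:c[k] for k in('img','depth','mtx','T')})
E
```

```text
pics
{'time': 0.0, 'joint_positions': array([ 1.07122883e+00,  2.59335783e-01,  1.53606554e+00,  2.01196260e-05,
        1.34799800e+00, -2.02811581e-01]), 'dq': array([-1.35940355e-03, -5.16283577e-04, -6.45080358e-05,  8.40553303e-04,
        1.93839399e-04,  1.53770409e-03]), 'joint_torque': array([-3.48247477e-04, -4.37314725e+01, -2.84004879e+01,  7.17467302e-02,
        4.12557204e-02, -1.55105836e-04]), 'eef_pos': array([160.53376205, 525.46594664, 206.32865277]), 'eef_rot': array([-1.57256202e+00,  3.83119256e-04, -2.96760721e-01]), 'force': array([ 0.02068892, -0.12720992,  0.54988978]), 'torque': array([-0.03599615, -0.00640018,  0.00308263]), 'finger_gap': 93.19265249760267}
top [ 404.92121959  -31.67175214 1162.84148744] [-3.01308913 -0.00498998 -1.59004757] [[348.28854347   0.         257.84195417]
 [  0.         348.28854347 192.91196446]
 [  0.           0.           1.        ]]
scene [890.62374711 447.67908352 755.48319254] [-2.41383362e+00  8.75690010e-04  2.54235520e+00] [[358.66429289   0.         254.84305453]
 [  0.         358.66429289 191.84597283]
 [  0.           0.           1.        ]]
```

View pics/top0.png

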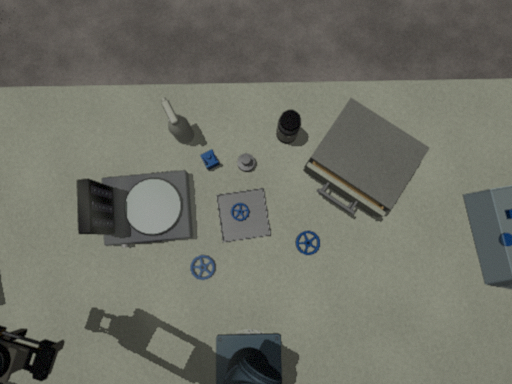

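View pics/scene0.png

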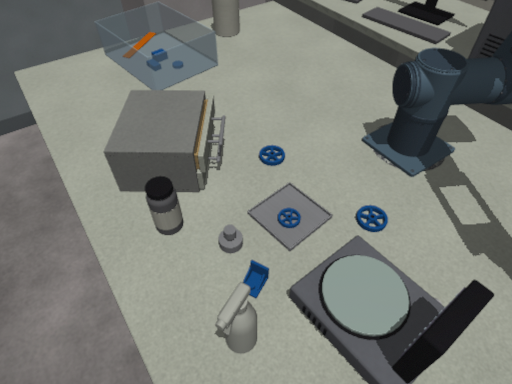

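The top view shows the wheel in the tray at (240,212), the plate at (154,207), the weight at (246,162), and the cabinet at (367,157) with its handle at (337,200). Next I'll measure these.

```bash
cat > m.py <<'E'
from h import *
t=dict(np.load("top0.npz"));s=dict(np.load("scene0.npz"))
for n,c in(("top",t),("scene",s)):
    P=cloud(c);z=P[...,2];ok=c['depth']>0
    hsv=cv2.cvtColor(c['img'],cv2.COLOR_BGR2HSV)
    print(n)
    blue=cv2.inRange(hsv,(100,120,40),(125,255,255))
    blue=cv2.morphologyEx(blue,cv2.MORPH_CLOSE,np.ones((5,5)))
    for k in cv2.findContours(blue,cv2.RETR_EXTERNAL,cv2.CHAIN_APPROX_NONE)[0]:
        if cv2.contourArea(k)<60: continue
        q=np.array([ray(c,u,v,11)[:2] for u,v in k[:,0]],np.float32)
        (x,y),r=cv2.minEnclosingCircle(q);print(' blue',k[:,0].mean(0),x.round(1) if hasattr(x,'round') else round(x,1),round(y,1),'r',round(r,1))
    def comp(m,name,amin=15):
        m=(m&ok).astype(np.uint8);nn,l,st,ce=cv2.connectedComponentsWithStats(m)
        for i in range(1,nn):
            if st[i,4]<amin: continue
            q=P[l==i]
            if not(250<q[:,0].mean()<800 and abs(q[:,1].mean())<600):continue
            a=cv2.minAreaRect(q[:,:2].astype(np.float32));(x,y),r=cv2.minEnclosingCircle(q[:,:2].astype(np.float32))
            print(' ',name,'px',ce[i].round(),'n',st[i,4],'mean',q.mean(0).round(1),'zmed',np.median(q[:,2]).round(1),'rect',np.round(a[0],1),np.round(a[1],1),round(a[2],1),'circ',round(x,1),round(y,1),round(r,1))
    comp((z>140)&(z<160),'cabtop',80)
    comp((z>61)&(z<71),'plate',200)
    comp((z>52)&(z<65),'knob')
    comp((z>20)&(z<31),'wbody')
    comp((z>47)&(z<60),'basecurer',100)
    comp((z>7)&(z<18),'wheel/rim',20)
    comp((z>104)&(z<122),'handle',8)
    comp((z>124)&(z<140),'front',20)
    comp((z>200)&(z<230),'column',20)
E
python3 m.py
```

```text
top
 blue [506.65789474 239.05263158] 385.1 -857.4 r 22.0
 blue [307.5 242.5] 387.2 -199.9 r 38.4
 blue [239.74468085 211.36170213] 492.8 21.0 r 28.8
 blue [209.33333333 158.77777778] 673.2 121.8 r 30.5
  cabtop px [370. 153.] n 6945 mean [ 651.3 -375.2  148.7] zmed 148.7 rect [ 654.1 -376. ] [280.8 228.1] 54.7 circ 653.5 -375.8 178.5
  cabtop px [290. 119.] n 339 mean [ 758.9 -140.   148.4] zmed 148.4 rect [ 760.2 -140.8] [60.6 62. ] 88.2 circ 760.1 -140.4 32.0
  cabtop px [101. 207.] n 150 mean [502.8 419.1 150. ] zmed 150.5 rect [503.5 419.2] [146.6   5.9] 4.3 circ 503.4 420.3 73.3
  plate px [152. 206.] n 2280 mean [512.4 294.4  64.7] zmed 64.6 rect [513.  294.8] [173.5 173.8] 43.6 circ 513.7 295.2 88.0
  knob px [185. 135.] n 23 mean [741.5 192.6  59.7] zmed 59.6 rect [742.8 194.6] [16.5 53.4] 34.9 circ 749.6 199.3 26.7
  knob px [284. 137.] n 21 mean [ 730.6 -129.7   58.1] zmed 58.5 rect [ 732.6 -126.5] [50.7 11.6] 64.1 circ 737.8 -129.0 25.4
  knob px [245. 159.] n 69 mean [ 6.589e+02 -5.000e-01  5.870e+01] zmed 58.9 rect [ 6.59e+02 -5.00e-01] [26.1 27.8] 88.4 circ 659.8 -0.8 
[... 7843 characters left out ...]
 zmed 113.1 rect [575.6 442.3] [ 4.6 35.2] 4.6 circ 573.7 442.1 17.6
  front px [180. 141.] n 907 mean [ 635.6 -276.9  133.3] zmed 134.7 rect [ 643.9 -366.8] [279.4 250.8] 54.7 circ 643.4 -368.4 186.2
  front px [161. 198.] n 153 mean [ 765.  -119.3  130.5] zmed 129.3 rect [ 761.9 -126.6] [38.8 65.2] 79.9 circ 759.5 -139.1 33.1
  front px [244. 317.] n 250 mean [761.2 223.9 131.5] zmed 131.4 rect [757.5 221.5] [52.8 25.1] 22.4 circ 761.4 212.1 26.5
  front px [412. 363.] n 116 mean [576.4 442.4 132.1] zmed 132.1 rect [575.5 442.6] [ 4.5 35.3] 5.6 circ 573.3 442.3 17.6
  column px [455. 318.] n 2417 mean [512.  437.2 217.8] zmed 218.8 rect [502.7 435.9] [151.2  38.1] 4.4 circ 502.8 438.5 75.9
```

arm_command(
  steps=[
    {"slide": [33.4, -50.4, -6], "dr": [0, 0, -1.2]},
    {"slide": [33.4, -50.4, -6], "dr": [0, 0, -1.2]},
    {"slide": [33.4, -50.4, -6], "dr": [0, 0, -1.2]},
    {"slide": [33.4, -50.4, -6], "dr": [0, 0, -1.2]},
    {"slide": [33.4, -50.4, -6], "dr": [0, 0, -1.2]},
    {"slide": [33.4, -50.4, -6], "dr": [0, 0, -1.2]},
    {"slide": [33.4, -50.4, -6], "dr": [0, 0, -1.2]},
    {"slide": [33.4, -50.4, -6], "dr": [0, 0, -1.2]},
    {"slide": [33.4, -50.4, -6], "dr": [0, 0, -1.2]},
    {"slide": [33.4, -50.4, -6], "dr": [0, 0, -1.2]},
    {"slide": [33.4, -50.4, -6], "dr": [0, 0, -1.2]},
    {"slide": [33.4, -50.4, -6], "dr": [0, 0, -1.2]},
  ],
  grip=0.85,
  newtons=10,
)

```text
time: 1.1
eef_pos: [435.8, 109.1, 156.9]
eef_rot: [-1.573, 0.0, -1.497]
force: [0.5, 0.1, 0.5]
finger_gap: 78.8
```

Run:
```python
from h import *
t=dict(np.load("top0.npz"));s=dict(np.load("scene0.npz"))
O=np.array([647.8,-371.8]);X=np.array([.816,-.578]);Y=np.array([.578,.816])
for c in(t,s):
    P=cloud(c);q=P[(c['depth']>0)].reshape(-1,3);a=np.c_[(q[:,:2]-O)@X,(q[:,:2]-O)@Y,q[:,2]]
    m=(abs(a[:,1])<90)&(a[:,0]<-145)&(a[:,0]>-185)&(a[:,2]>100)&(a[:,2]<125);b=a[m]
    print(m.sum(),b.mean(0),np.percentile(b,[2,50,98],axis=0).round(1).tolist())
    m=(abs(a[:,1])<135)&(a[:,0]<-100)&(a[:,0]>-143)&(a[:,2]>125)&(a[:,2]<145);b=a[m]
    print(' front',m.sum(),np.percentile(b,[2,10,50,90,98],axis=0).round(1).tolist())
```

```text
183 [-164.95889398   -1.25124359  114.60900265] [[-171.6, -60.5, 108.8], [-166.5, -2.1, 114.8], [-148.0, 61.4, 119.2]]
 front 689 [[-131.4, -129.8, 125.7], [-130.7, -109.1, 127.2], [-122.2, -1.4, 135.7], [-105.6, 109.0, 139.3], [-104.5, 128.8, 143.9]]
147 [-163.63920029    5.36939773  116.0686423 ] [[-171.2, -60.6, 111.5], [-165.3, 6.8, 116.6], [-146.9, 62.7, 119.9]]
 front 531 [[-131.1, -130.0, 126.2], [-130.6, -104.2, 127.6], [-121.7, 19.2, 136.9], [-105.6, 118.6, 139.4], [-104.7, 133.4, 143.5]]
```

arm_command(
  steps=[
    {"slide": [5.8, -8.7, -5.7]},
    {"slide": [5.8, -8.7, -5.7]},
    {"slide": [5.8, -8.7, -5.7]},
    {"slide": [5.8, -8.7, -5.7]},
    {"slide": [5.8, -8.7, -5.7]},
    {"slide": [5.8, -8.7, -5.7]},
  ],
)

```text
validation failed for argument at $.st...
```

```bash
cat > w.py <<'E'
from h import *
# wheel(blue) centre seen from the wrist at height z=argv1
c=cam("wrist");cv2.imwrite(f"pics/w_{sys.argv[2]}.png",c['img'])
o=robot.get_obs();print(o['time'],o['eef_pos'].round(1),o['eef_rot'].round(3),'F',o['force'].round(1),o['finger_gap'].round(1))
hsv=cv2.cvtColor(c['img'],cv2.COLOR_BGR2HSV)
b=cv2.morphologyEx(cv2.inRange(hsv,(100,120,40),(125,255,255)),cv2.MORPH_CLOSE,np.ones((5,5)))
for k in cv2.findContours(b,cv2.RETR_EXTERNAL,cv2.CHAIN_APPROX_NONE)[0]:
    if cv2.contourArea(k)<500: continue
    q=np.array([ray(c,u,v,float(sys.argv[1]))[:2] for u,v in k[:,0]],np.float32)
    print(k[:,0].mean(0).round(),cv2.minEnclosingCircle(q),cv2.fitEllipse(q))
E
python3 w.py 15 a
```

```text
Traceback (most recent call last):
  File "w.py", line 4, in <module>
    o=robot.get_obs();print(o['time'],o['eef_pos'].round(1),o['eef_rot'].round(3),'F',o['force'].round(1),o['finger_gap'].round(1))
                                                                                                          ^^^^^^^^^^^^^^^^^^^^^
AttributeError: 'float' object has no attribute 'round'
```

arm_command(
  steps=[
    {"slide": [5.8, -8.7, -5.7], "dr": [0, 0, 0]},
    {"slide": [5.8, -8.7, -5.7], "dr": [0, 0, 0]},
    {"slide": [5.8, -8.7, -5.7], "dr": [0, 0, 0]},
    {"slide": [5.8, -8.7, -5.7], "dr": [0, 0, 0]},
    {"slide": [5.8, -8.7, -5.7], "dr": [0, 0, 0]},
    {"slide": [5.8, -8.7, -5.7], "dr": [0, 0, 0]},
  ],
)

```text
time: 1.65
eef_pos: [497.6, 16.5, 99.1]
eef_rot: [-1.572, -0.003, -1.502]
force: [-0.6, 0.6, 0.2]
finger_gap: 78.9
```

```bash
sed -i "s/o\['finger_gap'\].round(1)/round(o['finger_gap'],1)/" w.py; python3 w.py 15 a
```

```text
1.7 [497.7  17.   99.6] [-1.571 -0.003 -1.5  ] F [-0.7  0.3 -0.3] 79.1
[253. 188.] ((493.1500549316406, 22.281051635742188), 29.24177360534668) ((493.1958312988281, 22.351675033569336), (56.48286056518555, 57.53175735473633), 173.62704467773438)
[471.  88.] ((675.1912841796875, 121.84246063232422), 30.551206588745117) ((676.6527099609375, 124.02775573730469), (41.44403076171875, 57.23086929321289), 28.056446075439453)
[50. 29.] ((316.12701416015625, 144.10906982421875), 41.94624328613281) ((316.006103515625, 138.4459991455078), (60.7265739440918, 84.5821533203125), 93.06278991699219)
```

arm_command(
  steps=[
    {"slide": [-0.4, 0.5, -3], "dr": [0, 0, 0]},
    {"slide": [-0.4, 0.5, -5], "dr": [0, 0, 0]},
    {"slide": [-0.4, 0.5, -6], "dr": [0, 0, 0]},
    {"slide": [-0.4, 0.5, -7], "dr": [0, 0, 0]},
    {"slide": [-0.4, 0.5, -7], "dr": [0, 0, 0]},
    {"slide": [-0.4, 0.5, -7], "dr": [0, 0, 0]},
  ],
)

```text
time: 2.2
eef_pos: [494.0, 22.5, 30.1]
eef_rot: [-1.57, -0.004, -1.499]
force: [1.1, 0.2, -0.2]
finger_gap: 78.8
```

```bash
python3 w.py 15 b
```

```text
2.25 [494.5  22.2  30.5] [-1.569 -0.004 -1.5  ] F [-0.2 -0.1  0.4] 78.7
[257. 218.] ((493.2597961425781, 22.49350929260254), 29.788986206054688) ((493.24432373046875, 22.483842849731445), (57.47327423095703, 58.5711555480957), 0.37267500162124634)
[500. 103.] ((647.824951171875, 111.0379409790039), 23.053789138793945) ((643.458984375, 113.54158020019531), (17.16272735595703, 53.663291931152344), 20.917539596557617)
[22. 34.] ((343.072509765625, 128.3929443359375), 28.50142478942871) ((342.80419921875, 130.80584716796875), (30.80048370361328, 51.40727615356445), 152.8815155029297)
```

arm_command(
  steps=[
    {"slide": [-0.1, 0, -0.7], "dr": [0, 0, 0]},
    {"slide": [-0.1, 0, -1.4], "dr": [0, 0, 0]},
    {"slide": [-0.1, 0, -1.4], "dr": [0, 0, 0]},
    {"slide": [-0.1, 0, -1.4], "dr": [0, 0, 0]},
  ],
)

```text
time: 2.58
eef_pos: [493.1, 22.2, 16.1]
eef_rot: [-1.57, -0.004, -1.5]
force: [-0.1, 1.1, -0.3]
finger_gap: 79.3
```

arm_command(
  steps=[
    {"slide": [0, 0, 0], "dr": [0, 0, 0]},
    {"slide": [0, 0, 0], "dr": [0, 0, 0]},
    {"slide": [0, 0, 0], "dr": [0, 0, 0]},
    {"slide": [0, 0, 0], "dr": [0, 0, 0]},
    {"slide": [0, 0, 0], "dr": [0, 0, 0]},
    {"slide": [0, 0, 0], "dr": [0, 0, 0]},
  ],
  grip=0.4,
  newtons=10,
)

```text
time: 3.08
eef_pos: [493.2, 22.2, 16.2]
eef_rot: [-1.57, -0.004, -1.5]
force: [0.2, -1.2, 0.0]
finger_gap: 43.8
```

```bash
python3 w.py 15 c
python3 - <<'E'
from h import *
c=cam("scene");cv2.imwrite("pics/s1.png",cv2.resize(c['img'][100:330,180:440],None,fx=2.5,fy=2.5,interpolation=cv2.INTER_CUBIC)[:, :])
a=cv2.imread("pics/w_c.png");b=cv2.resize(cv2.imread("pics/s1.png"),(434,384));cv2.imwrite("pics/j1.png",cv2.resize(np.hstack([a,b]),(800,325)))
E
```

```text
3.1333 [493.2  22.2  16.2] [-1.57  -0.004 -1.5  ] F [ 0.7 -0.3  0.2] 40.2
[263. 221.] ((493.67022705078125, 22.600645065307617), 29.851707458496094) ((492.07940673828125, 22.532318115234375), (52.04668426513672, 58.68657684326172), 13.32602596282959)
[16. 30.] ((349.36102294921875, 126.55917358398438), 22.921545028686523) ((349.4483642578125, 129.36720275878906), (19.222768783569336, 43.929588317871094), 158.66531372070312)
```

View pics/j1.png

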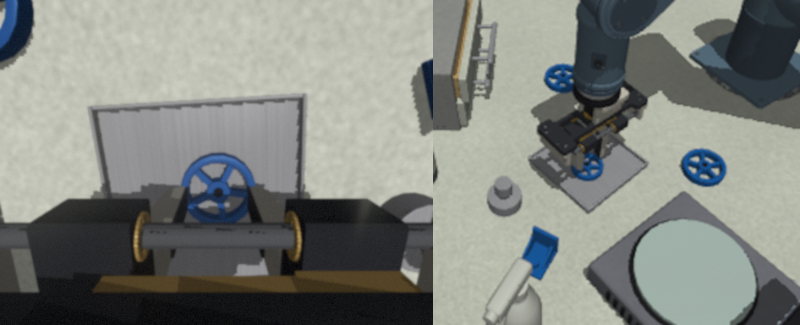

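Run:
```python
from h import *
c=cam("wrist");o=robot.get_obs();print(o['finger_gap'],o['force']);T=np.array(c['T_tool_cam']);print(T.round(3))
K=c['mtx']
for n,p in(("tcp",[0,0,0]),("tipL",[0,11,20]),("tipR",[0,11,-20]),("gp",[0,-8,0])):
    q=np.linalg.inv(T)@np.array([*p,1.]);print(n,(K[:2,:2]@(q[:2]/q[2])+K[:2,2]).round(),q[2].round())
P=cloud(c)
# points in tool frame near fingers
o=robot.get_obs();Rt=R.from_euler('xyz',o['eef_rot']).as_matrix()
L=(P-o['eef_pos'])@Rt
for u in(215,225,235,280,290,300):
  for v in(225,240,300,320): print(u,v,c['depth'][v,u].round(),L[v,u].round(),P[v,u].round())
hsv=cv2.cvtColor(c['img'],cv2.COLOR_BGR2HSV);b=(cv2.inRange(hsv,(100,120,40),(125,255,255))>0)&(c['depth']>0)
b[:150]=0;b[:,:180]=0;b[:,330:]=0
print('blue pts',b.sum(),np.percentile(P[b],[2,50,98],axis=0).round(1))
```

```text
37.58075185560743 [ 0.15588473  0.90157148 -0.25484613]
[[ 1.00000e-03  9.70000e-01  2.43000e-01 -6.71430e+01]
 [-0.00000e+00 -2.43000e-01  9.70000e-01 -1.79026e+02]
 [ 1.00000e+00 -1.00000e-03  0.00000e+00 -4.88000e-01]
 [ 0.00000e+00  0.00000e+00  0.00000e+00  1.00000e+00]]
tcp [258. 227.] 190.0
tipL [286. 221.] 201.0
tipR [229. 221.] 201.0
gp [258. 231.] 182.0
215 225 165.0 [-10. -23. -25.] [468.  30.  39.]
215 240 144.0 [-10. -45. -22.] [471.  31.  61.]
215 300 217.0 [ 63.  12. -32.] [466. -43.   4.]
215 320 221.0 [ 80.  11. -33.] [466. -60.   5.]
225 225 176.0 [ -6. -13. -20.] [473.  27.  29.]
225 240 175.0 [  3. -16. -20.] [473.  18.  32.]
225 300 217.0 [ 63.  12. -25.] [473. -43.   4.]
225 320 221.0 [ 81.  12. -25.] [474. -60.   4.]
235 225 203.0 [  4.  13. -16.] [477.  18.   3.]
235 240 194.0 [ 10.   2. -15.] [479.  11.  14.]
235 300 217.0 [ 63.  12. -17.] [481. -42.   4.]
235 320 221.0 [ 81.  12. -17.] [481. -59.   5.]
280 225 192.0 [-1.  2. 15.] [508.  24.  14.]
280 240 205.0 [14. 12. 16.] [510.   9.   4.]
280 300 217.0 [63. 12. 17.] [514. -40.   4.]
280 320 220.0 [80. 11. 17.] [516. -57.   5.]
290 225 169.0 [ -9. -20.  19.] [511.  32.  36.]
290 240 165.0 [ -1. -25.  19.] [512.  25.  41.]
290 300 217.0 [64. 12. 25.] [522. -39.   4.]
290 320 220.0 [80. 11. 25.] [524. -56.   5.]
300 225 166.0 [-10. -23.  24.] [517.  34.  39.]
300 240 144.0 [-10. -45.  21.] [513.  34.  61.]
300 300 217.0 [63. 12. 32.] [530. -39.   4.]
300 320 222.0 [81. 13. 33.] [532. -57.   4.]
blue pts 3007 [[468.3  -1.9  10.4]
 [493.8  27.2  15.8]
 [516.9  51.7  28.6]]
```

Run:
```python
from h import *
c=cam("wrist");a=cv2.resize(c['img'][165:275,185:335],None,fx=4,fy=4,interpolation=cv2.INTER_CUBIC)
a=cv2.convertScaleAbs(a,alpha=1.8,beta=20)
P=cloud(c);z=np.clip(P[165:275,185:335,2],0,50)*5;z=cv2.applyColorMap(z.astype(np.uint8),cv2.COLORMAP_JET)
z=cv2.resize(z,None,fx=4,fy=4,interpolation=0)
cv2.imwrite("pics/j2.png",cv2.resize(np.hstack([a,z]),(800,293)))
s=cam("scene");Q=cloud(s);hsv=cv2.cvtColor(s['img'],cv2.COLOR_BGR2HSV);b=(cv2.inRange(hsv,(100,120,40),(125,255,255))>0)&(abs(Q[...,0]-494)<45)&(abs(Q[...,1]-22)<45)
q=Q[b];print(len(q),np.percentile(q,[2,50,98],axis=0).round(1));A=np.c_[q[:,:2]-[494,22],np.ones(len(q))];print(np.linalg.lstsq(A,q[:,2],rcond=None)[0])
```

```text
218 [[4.674e+02 1.000e-01 5.100e+00]
 [4.946e+02 2.950e+01 1.330e+01]
 [5.243e+02 5.070e+01 2.336e+02]]
[ 0.88794313 -1.4312157  30.74034523]
```

View pics/j2.png

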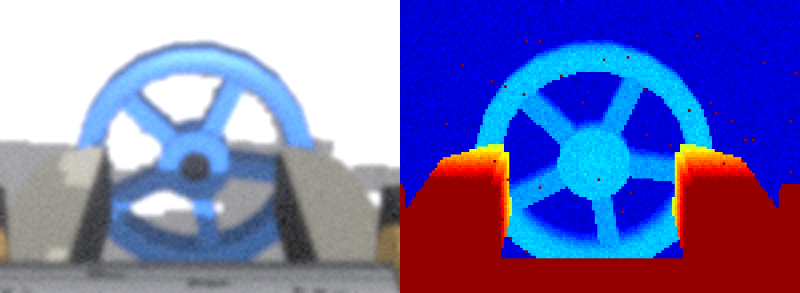

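Run:
```python
from h import *
print([a for a in dir(robot) if a[0]!='_'], robot.tip_reach, robot.get_obs()['finger_gap'])
o=robot.get_obs();c=cam("wrist");Rt=R.from_euler('xyz',o['eef_rot']).as_matrix();L=(cloud(c)-o['eef_pos'])@Rt
m=(abs(L[...,2])>17)&(abs(L[...,2])<45)&(abs(L[...,0])<14)&(L[...,1]<8)&(L[...,1]>-60)
for a in range(-40,9,4):
    k=m&(L[...,1]>=a)&(L[...,1]<a+4);q=L[k]
    if len(q): print(a,len(q),'x',np.percentile(q[:,0],[5,50,95]).round(),'|z|',np.percentile(abs(q[:,2]),[2,50,98]).round())
for u in (200,205,210,215,218,220,222,224):
  print(u,[tuple(int(t) for t in L[v,u]) for v in range(208,236,4)])
```

```text
['MotionError', 'get_obs', 'hand_in', 'tip_reach'] 11.0 37.12125020017567
-40 222 x [-10. -10.   3.] |z| [18. 24. 33.]
-36 202 x [-10. -10.   3.] |z| [18. 23. 33.]
-32 180 x [-10. -10.   1.] |z| [18. 23. 33.]
-28 178 x [-10. -10.   5.] |z| [18. 23. 32.]
-24 144 x [-10. -10.   5.] |z| [18. 22. 31.]
-20 120 x [-10. -10.   4.] |z| [18. 22. 30.]
-16 85 x [-10.  -8.   4.] |z| [18. 19. 26.]
-12 2 x [-9. -9. -9.] |z| [20. 20. 21.]
-4 155 x [-14. -10.  -5.] |z| [21. 25. 28.]
0 217 x [-13.  -5.  13.] |z| [17. 21. 29.]
4 32 x [-4.  7. 14.] |z| [17. 19. 21.]
200 [(-9, 11, -39), (-6, 12, -40), (-3, 11, -40), (-1, 10, -40), (2, 12, -40), (-9, -28, -32), (-9, -33, -31)]
205 [(-9, 12, -36), (-6, 11, -36), (-3, 10, -36), (0, 10, -36), (-10, -22, -30), (-9, -27, -29), (-10, -35, -28)]
210 [(-9, 11, -32), (-6, 11, -33), (-3, 11, -33), (0, 12, -33), (-9, -20, -27), (-9, -27, -26), (-9, -34, -25)]
215 [(-9, 11, -29), (-9, 1, -28), (-7, 0, -27), (-10, -15, -25), (-9, -22, -24), (-9, -27, -23), (-9, -34, -23)]
218 [(-13, -1, -25), (-10, 0, -25), (-7, -1, -25), (-9, -14, -24), (-9, -21, -23), (-9, -28, -22), (-9, -33, -21)]
220 [(-13, -1, -24), (-10, 0, -24), (-7, 0, -24), (-9, -14, -22), (-9, -21, -21), (-9, -27, -21), (-8, -29, -20)]
222 [(-13, -2, -22), (-10, 0, -23), (-7, 0, -23), (-9, -15, -21), (-9, -20, -20), (-67, -179, 0), (-8, -30, -19)]
224 [(-13, 0, -21), (-9, 0, -22), (-4, 9, -23), (0, 11, -23), (-8, -17, -20), (-7, -22, -19), (-5, -23, -19)]
```

The fingertips sit at about tool y = −13 mm in the wrist depth, not the stated +11. They closed at z≈29, above the wheel, and touched nothing. I'll reopen and descend in small steps while watching the force.

arm_command(
  steps=[
    {"slide": [0.05, 0, 0], "dr": [0, 0, 0]},
    {"slide": [0.05, 0, 0], "dr": [0, 0, 0]},
    {"slide": [0.05, 0, 0], "dr": [0, 0, 0]},
    {"slide": [0.05, 0, 0], "dr": [0, 0, 0]},
    {"slide": [0.05, 0, 0], "dr": [0, 0, 0]},
    {"slide": [0.05, 0, 0], "dr": [0, 0, 0]},
    {"slide": [0.05, 0, 0], "dr": [0, 0, 0]},
    {"slide": [0.05, 0, -0.5], "dr": [0, 0, 0]},
    {"slide": [0.05, 0, -1], "dr": [0, 0, 0]},
    {"slide": [0.05, 0, -1.3], "dr": [0, 0, 0]},
    {"slide": [0.05, 0, -1.6], "dr": [0, 0, 0]},
    {"slide": [0.05, 0, -1.6], "dr": [0, 0, 0]},
  ],
  grip=0.85,
)

```text
time: 4.38
eef_pos: [492.9, 22.3, -0.7]
eef_rot: [-1.572, -0.003, -1.5]
force: [-1.2, -0.3, -0.9]
finger_gap: 78.9
```

```bash
cat > tip.py <<'E'
from h import *
o=robot.get_obs();c=cam("wrist");Rt=R.from_euler('xyz',o['eef_rot']).as_matrix();P=cloud(c);L=(P-o['eef_pos'])@Rt
g=o['finger_gap']/2
print(o['time'],o['eef_pos'].round(1),o['force'].round(1),o['finger_gap'])
m=(abs(abs(L[...,2])-g-5)<6)&(L[...,0]<-6)&(L[...,0]>-11)&(L[...,1]<20)&(L[...,1]>-60)
print('finger front L_y hist',np.histogram(L[m][:,1],np.arange(-40,21,4)))
E
python3 tip.py
```

```text
4.3833 [492.9  22.3  -0.7] [-1.2 -0.3 -0.9] 78.91938128469144
finger front L_y hist (array([156, 144, 120, 116, 115,  91,  58,   2, 233,   4,   0,   0,   0,
         0,   0]), array([-40, -36, -32, -28, -24, -20, -16, -12,  -8,  -4,   0,   4,   8,
        12,  16,  20]))
```

arm_command(
  steps=[
    {"slide": [0.08, 0, -0.3], "dr": [0, 0, 0]},
    {"slide": [0.08, 0, -0.5], "dr": [0, 0, 0]},
    {"slide": [0.08, 0, -0.65], "dr": [0, 0, 0]},
    {"slide": [0.08, 0, -0.65], "dr": [0, 0, 0]},
  ],
)

```text
time: 4.77
eef_pos: [493.7, 22.3, -7.2]
eef_rot: [-1.572, -0.003, -1.5]
force: [-0.2, -0.4, -0.4]
finger_gap: 79.1
```

arm_command(
  steps=[
    {"slide": [0, 0, 0], "dr": [0, 0, 0]},
    {"slide": [0, 0, 0], "dr": [0, 0, 0]},
    {"slide": [0, 0, 0], "dr": [0, 0, 0]},
    {"slide": [0, 0, 0], "dr": [0, 0, 0]},
    {"slide": [0, 0, 0], "dr": [0, 0, 0]},
    {"slide": [0, 0, 0], "dr": [0, 0, 0]},
  ],
  grip=0.4,
  newtons=10,
)

```text
time: 5.27
eef_pos: [493.8, 22.3, -7.1]
eef_rot: [-1.572, -0.003, -1.5]
force: [-0.4, -0.3, 1.1]
finger_gap: 59.4
```

arm_command(
  steps=[
    {"slide": [0, 0, 2], "dr": [0, 0, 0]},
    {"slide": [0, 0, 5], "dr": [0, 0, 0]},
    {"slide": [0, 0, 9], "dr": [0, 0, 0]},
    {"slide": [0.2, 3, 11], "dr": [0, 0, 0]},
    {"slide": [0.5, 6.5, 11], "dr": [0, 0, 0]},
    {"slide": [0.8, 10, 11], "dr": [0, 0, 0]},
    {"slide": [1, 13.5, 11], "dr": [0, 0, 0]},
    {"slide": [1.2, 17, 11], "dr": [0, 0, 0]},
    {"slide": [1.5, 20.5, 11], "dr": [0, 0, 0]},
    {"slide": [1.7, 24, 11], "dr": [0, 0, 0]},
    {"slide": [1.9, 27.2, 11], "dr": [0, 0, 0]},
    {"slide": [1.9, 27.2, 11], "dr": [0, 0, 0]},
  ],
)

```text
time: 6.27
eef_pos: [512.6, 299.7, 102.9]
eef_rot: [-1.57, -0.001, -1.496]
force: [-0.3, -0.0, -0.1]
finger_gap: 59.5
```

```bash
python3 w.py 121 d
```

```text
6.3167 [512.4 297.  102.6] [-1.571 -0.003 -1.496] F [ 0.9 -0.4 -0.6] 60.0
[259. 234.] ((512.1246948242188, 297.700439453125), 30.959035873413086) ((511.41192626953125, 304.54595947265625), (45.30869674682617, 63.83430099487305), 95.6798324584961)
```

arm_command(
  steps=[
    {"slide": [0.06, -0.25, -1.5], "dr": [0, 0, 0]},
    {"slide": [0.06, -0.25, -3], "dr": [0, 0, 0]},
    {"slide": [0.06, -0.25, -4], "dr": [0, 0, 0]},
    {"slide": [0.06, -0.25, -4], "dr": [0, 0, 0]},
    {"slide": [0.06, -0.25, -4], "dr": [0, 0, 0]},
  ],
)

```text
time: 6.73
eef_pos: [512.6, 293.5, 62.1]
eef_rot: [-1.573, -0.003, -1.497]
force: [-0.0, 0.4, 0.6]
finger_gap: 59.9
```

arm_command(
  steps=[
    {"slide": [0.04, 0.08, -0.3], "dr": [0, 0, 0]},
    {"slide": [0.04, 0.08, -0.5], "dr": [0, 0, 0]},
    {"slide": [0.04, 0.08, -0.6], "dr": [0, 0, 0]},
    {"slide": [0.04, 0.08, -0.65], "dr": [0, 0, 0]},
    {"slide": [0.04, 0.08, -0.65], "dr": [0, 0, 0]},
  ],
)

```text
time: 7.15
eef_pos: [513.1, 294.3, 55.9]
eef_rot: [-1.573, -0.003, -1.497]
force: [0.2, -0.3, -0.6]
finger_gap: 59.8
```

arm_command(
  steps=[
    {"slide": [0, 0, -0.05], "dr": [0, 0, 0]},
    {"slide": [0, 0, -0.05], "dr": [0, 0, 0]},
  ],
)

```text
time: 7.32
eef_pos: [513.2, 294.4, 55.9]
eef_rot: [-1.572, -0.003, -1.497]
force: [-2.1, -0.4, 2.2]
finger_gap: 59.7
```

arm_command(
  steps=[
    {"slide": [0, 0, 0], "dr": [0, 0, 0]},
    {"slide": [0, 0, 0], "dr": [0, 0, 0]},
    {"slide": [0, 0, 0], "dr": [0, 0, 0]},
    {"slide": [0, 0, 0], "dr": [0, 0, 0]},
    {"slide": [0, 0, 0.5], "dr": [0, 0, 0]},
    {"slide": [0, 0, 2], "dr": [0, 0, 0]},
    {"slide": [0, 0, 5], "dr": [0, 0, 0]},
    {"slide": [0, 0, 9], "dr": [0, 0, 0]},
    {"slide": [0, 0, 12], "dr": [0, 0, 0]},
    {"slide": [0, 0, 12], "dr": [0, 0, 0]},
  ],
  grip=0.85,
)

```text
time: 8.15
eef_pos: [517.0, 295.8, 183.6]
eef_rot: [-1.56, 0.0, -1.496]
force: [0.3, 0.3, 0.6]
finger_gap: 79.3
```

```bash
python3 w.py 78 e
python3 - <<'E'
from h import *
c=cam("wrist");P=cloud(c);h=cv2.cvtColor(c['img'],cv2.COLOR_BGR2HSV);b=(cv2.inRange(h,(100,120,40),(125,255,255))>0)&(c['depth']>0)
b&=(abs(P[...,0]-513)<40)&(abs(P[...,1]-294)<40);q=P[b];print(np.percentile(q,[1,50,99],axis=0).round(1))
A=np.c_[q[:,:2]-[513,294],np.ones(len(q))];print(np.linalg.lstsq(A,q[:,2],rcond=None)[0].round(3))
m=(P[...,2]>60)&(P[...,2]<71)&(c['depth']>0);k=max(cv2.findContours(m.astype(np.uint8),cv2.RETR_EXTERNAL,cv2.CHAIN_APPROX_NONE)[0],key=cv2.contourArea)
print('plate',cv2.minEnclosingCircle(np.array([P[v,u,:2] for u,v in k[:,0]],np.float32)))
E
```

```text
8.2 [515.7 295.3 180.4] [-1.564e+00 -1.000e-03 -1.497e+00] F [-0.7 -0.8 -0.5] 79.2
[252. 190.] ((512.6430053710938, 294.63580322265625), 28.74237060546875) ((512.790771484375, 294.45355224609375), (55.72816467285156, 56.3929328918457), 3.555481195449829)
[[485.7 267.   76.2]
 [513.8 294.   79. ]
 [539.7 322.2  80.7]]
[1.0000e-03 3.0000e-03 7.8837e+01]
plate ((512.124267578125, 295.0332336425781), 87.98837280273438)
```

arm_command(
  steps=[
    {"slide": [-0.3, -57, 0], "dr": [0, 0, -0.689]},
    {"slide": [-0.3, -57, 0], "dr": [0, 0, -0.689]},
    {"slide": [-0.3, -57, 0], "dr": [0, 0, -0.689]},
    {"slide": [-0.3, -57, 0], "dr": [0, 0, -0.689]},
    {"slide": [-0.3, -57, 0], "dr": [0, 0, -0.689]},
    {"slide": [-0.3, -57, 0], "dr": [0, 0, -0.689]},
    {"slide": [-0.3, -57, 0], "dr": [0, 0, -0.689]},
    {"slide": [-0.3, -57, 0], "dr": [0, 0, -0.689]},
    {"slide": [-0.3, -57, 0], "dr": [0, 0, -0.689]},
    {"slide": [-0.3, -57, 0], "dr": [0, 0, -0.689]},
    {"slide": [-0.3, -57, 0], "dr": [0, 0, -0.689]},
    {"slide": [-0.3, -57, 0], "dr": [0, 0, -0.689]},
  ],
  grip=0.28,
)

```text
time: 9.25
eef_pos: [509.9, -207.0, 175.7]
eef_rot: [-1.572, -0.002, -2.186]
force: [0.4, 0.2, -0.3]
finger_gap: 25.9
```

arm_command(
  steps=[
    {"slide": [0.25, -3.5, -1], "dr": [0, 0, 0]},
    {"slide": [0.25, -6, -2], "dr": [0, 0, 0]},
    {"slide": [0.25, -6.9, -2.5], "dr": [0, 0, 0]},
    {"slide": [0.25, -6.9, -2.5], "dr": [0, 0, 0]},
    {"slide": [0.25, -6.9, -2.5], "dr": [0, 0, 0]},
  ],
)

```text
time: 9.67
eef_pos: [511.5, -274.8, 149.2]
eef_rot: [-1.576, -0.001, -2.187]
force: [-0.3, 1.0, -0.0]
finger_gap: 25.9
```

```bash
cat > hd.py <<'E'
from h import *
c=cam("wrist");o=robot.get_obs();print(o['time'],o['eef_pos'].round(1),o['eef_rot'].round(3),o['force'].round(1))
O=np.array([647.8,-371.8]);X=np.array([.816,-.578]);Y=np.array([.578,.816])
q=cloud(c)[c['depth']>0];a=np.c_[(q[:,:2]-O)@X,(q[:,:2]-O)@Y,q[:,2]]
print('tcp in cab',((o['eef_pos'][:2]-O)@X).round(1),((o['eef_pos'][:2]-O)@Y).round(1))
m=(abs(a[:,2]-113)<8)&(a[:,0]<-145)&(a[:,0]>-185)
for lo in range(-60,80,20):
    b=a[m&(a[:,1]>lo)&(a[:,1]<lo+20)]
    if len(b)>20: print(lo,len(b),np.percentile(b[:,0],[3,50,97]).round(1),np.percentile(b[:,2],[50,97]).round(1))
m=(abs(a[:,2]-134)<4)&(a[:,0]<-112)&(a[:,0]>-145);print('front',np.percentile(a[m][:,0],[2,5,50]).round(1))
cv2.imwrite("pics/hd.png",c['img'])
E
python3 hd.py
```

```text
9.7167 [ 512.  -274.4  150.1] [-1.574e+00 -1.000e-03 -2.185e+00] [-0.2  0.3 -0.4]
tcp in cab -167.1 1.0
-60 22 [-171.9 -166.7 -162.2] [117.6 119.3]
-40 322 [-171.9 -167.1 -161.5] [118.  119.7]
-20 339 [-171.8 -167.1 -161.6] [118.1 119.6]
0 359 [-171.7 -166.4 -161.8] [118.  119.7]
20 364 [-171.6 -166.4 -161.9] [118.1 119.7]
40 665 [-172.3 -163.6 -146.2] [117.4 119.5]
60 85 [-171.5 -167.1 -162.5] [117.1 119.4]
front [-132.  -132.  -130.3]
```

arm_command(
  steps=[
    {"slide": [0, 0, -2], "dr": [0, 0, 0]},
    {"slide": [0, 0, -4], "dr": [0, 0, 0]},
    {"slide": [0, 0, -6], "dr": [0, 0, 0]},
    {"slide": [0, 0, -6.8], "dr": [0, 0, 0]},
    {"slide": [0, 0, -6.8], "dr": [0, 0, 0]},
    {"slide": [0, 0, -6.8], "dr": [0, 0, 0]},
  ],
)

```text
time: 10.22
eef_pos: [512.5, -273.3, 82.7]
eef_rot: [-1.574, -0.001, -2.184]
force: [-0.5, 0.3, 0.9]
finger_gap: 25.9
```

arm_command(
  steps=[
    {"slide": [0, 0, 0], "dr": [0, 0, 0]},
    {"slide": [0, 0, 0], "dr": [0, 0, 0]},
    {"slide": [0, 0, 0], "dr": [0, 0, 0]},
    {"slide": [0, 0, 0], "dr": [0, 0, 0]},
  ],
  grip=0.02,
  newtons=15,
)

```text
time: 10.55
eef_pos: [513.4, -273.6, 84.1]
eef_rot: [-1.571, -0.001, -2.184]
force: [0.5, 1.2, 4.3]
finger_gap: 10.2
```

arm_command(
  steps=[
    {"slide": [-0.4, 0.29, 0], "dr": [0, 0, 0]},
    {"slide": [-1.2, 0.87, 0], "dr": [0, 0, 0]},
    {"slide": [-2.3, 1.65, 0], "dr": [0, 0, 0]},
    {"slide": [-3.5, 2.5, 0], "dr": [0, 0, 0]},
    {"slide": [-4.7, 3.35, 0], "dr": [0, 0, 0]},
    {"slide": [-5.9, 4.2, 0], "dr": [0, 0, 0]},
    {"slide": [-7.1, 5.05, 0], "dr": [0, 0, 0]},
    {"slide": [-8.3, 5.9, 0], "dr": [0, 0, 0]},
    {"slide": [-9.5, 6.75, 0], "dr": [0, 0, 0]},
    {"slide": [-10.7, 7.6, 0], "dr": [0, 0, 0]},
    {"slide": [-11.7, 8.3, 0], "dr": [0, 0, 0]},
    {"slide": [-12.2, 8.7, 0], "dr": [0, 0, 0]},
  ],
)

```text
time: 11.55
eef_pos: [389.2, -185.8, 84.1]
eef_rot: [-1.572, -0.002, -2.184]
force: [-1.3, -4.0, -3.2]
finger_gap: 10.9
```

arm_command(
  steps=[
    {"slide": [0, 0, 0], "dr": [0, 0, 0]},
    {"slide": [0, 0, 0], "dr": [0, 0, 0]},
    {"slide": [0, 0, 0], "dr": [0, 0, 0]},
    {"slide": [0, 0, 0], "dr": [0, 0, 0]},
    {"slide": [0, 0, 4], "dr": [0, 0, 0]},
    {"slide": [0, 0, 8], "dr": [0, 0, 0]},
    {"slide": [0, 0, 12], "dr": [0, 0, 0]},
    {"slide": [0, 0, 12], "dr": [0, 0, 0]},
  ],
  grip=0.3,
)

```text
time: 12.22
eef_pos: [393.2, -188.8, 211.4]
eef_rot: [-1.559, -0.003, -2.183]
force: [1.1, -1.1, 0.8]
finger_gap: 27.8
```

Run:
```python
from h import *
print(robot.get_obs()['eef_pos'])
for n in("top","wrist","scene"):
    c=cam(n);cv2.imwrite(f"pics/{n}2.png",c['img']);np.savez(f"{n}2.npz",**{k:c[k] for k in('img','depth','mtx','T')})
a=cv2.imread("pics/top2.png")[120:300,240:440];b=cv2.imread("pics/wrist2.png");s=cv2.imread("pics/scene2.png")
cv2.imwrite("pics/j3.png",np.hstack([cv2.resize(x,(400,300)) for x in(a,b)]))
```

```text
[ 393.16788145 -188.83294592  211.42596827]
```

View pics/j3.png

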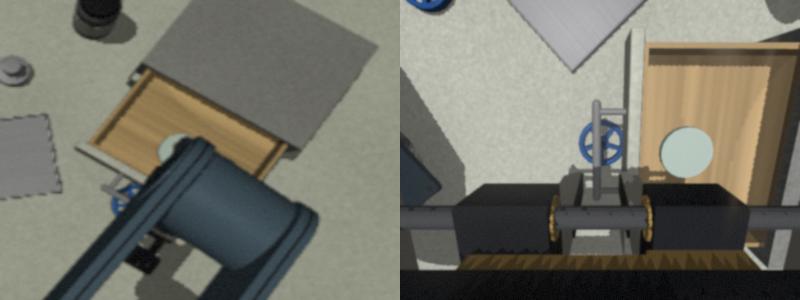

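The composite shows the drawer open, with the glass whole and lying flat at wrist pixel ~(367,195).

```bash
cat > g.py <<'E'
from h import *
def glass(c,ztop,near,rad=90):
    h=cv2.cvtColor(c['img'],cv2.COLOR_BGR2HSV);P=cloud(c)
    m=cv2.inRange(h,(45,15,90),(100,110,255))&((np.hypot(P[...,0]-near[0],P[...,1]-near[1])<rad)*255).astype(np.uint8)
    m=cv2.morphologyEx(m,cv2.MORPH_OPEN,np.ones((3,3)))
    k=max(cv2.findContours(m,cv2.RETR_EXTERNAL,cv2.CHAIN_APPROX_NONE)[0],key=cv2.contourArea)
    q=np.array([ray(c,u,v,ztop)[:2] for u,v in k[:,0]],np.float32)
    z=P[m>0][:,2];return cv2.minEnclosingCircle(q),cv2.fitEllipse(q),np.percentile(z,[10,50,90]).round(1),len(k)
E
python3 - <<'E'
from g import *
O=np.array([647.8,-371.8]);X=np.array([.816,-.578]);Y=np.array([.578,.816])
for n in("wrist","top","scene"):
    c=dict(np.load(n+"2.npz"));print(n,c['img'][195,367] if n=="wrist" else '')
    try:
        r=glass(c,97,(480,-253));print(r);p=np.array(r[0][0]);print((p-O)@X,(p-O)@Y)
    except Exception as e: print(e)
c=dict(np.load("wrist2.npz"));q=cloud(c)[c['depth']>0];a=np.c_[(q[:,:2]-O)@X,(q[:,:2]-O)@Y,q[:,2]]
m=(abs(a[:,2]-135)<5)&(a[:,0]<-240);print('front x',np.percentile(a[m][:,0],[2,50,98]).round(1))
m=(abs(a[:,2]-117)<5)&(a[:,0]<-300)&(a[:,1]>10);print('bar',np.percentile(a[m][:,0],[3,50,97]).round(1))
m=(abs(a[:,2]-126)<5)&(a[:,0]>-270)&(a[:,0]<-120);print('walls y',np.percentile(a[m][:,1],[2,10,50,90,98]).round(1))
E
```

```text
wrist [191 201 183]
(((481.426025390625, -260.3621520996094), 35.29532241821289), ((481.24554443359375, -260.7458190917969), (67.24304962158203, 68.40753173828125), 67.18553161621094), array([97.5, 98.4, 99.3]), 191)
-200.17223936767576 -5.230873437499967
top 
(((492.01751708984375, -245.0267333984375), 26.796817779541016), ((492.9396667480469, -241.17454528808594), (19.091175079345703, 52.79244613647461), 53.97706604003906), array([ 93.6,  96.4, 316.6]), 36)
-200.3934541503906 13.404710424804723
scene 
(((483.9347229003906, -254.91110229492188), 38.72282409667969), ((484.3076477050781, -254.9925079345703), (65.46634674072266, 74.9463119506836), 145.1138458251953), array([93. , 96.9, 98.7]), 58)
-201.27584898681636 0.6672103637695705
front x [-285.6 -278.5 -265.1]
bar [-325.2 -319.5 -302.7]
walls y [-23.9  17.5 118.7 123.3 124.1]
```

arm_command(
  steps=[
    {"slide": [8.8, -7.2, -4], "dr": [0, 0, 0.785]},
    {"slide": [8.8, -7.2, -4], "dr": [0, 0, 0.785]},
    {"slide": [8.8, -7.2, -4], "dr": [0, 0, 0.785]},
    {"slide": [8.8, -7.2, -4], "dr": [0, 0, 0.785]},
    {"slide": [8.8, -7.2, -4], "dr": [0, 0, 0.785]},
    {"slide": [8.8, -7.2, -4], "dr": [0, 0, 1.571]},
    {"slide": [8.8, -7.2, -4], "dr": [0, 0, 1.571]},
    {"slide": [8.8, -7.2, -4], "dr": [0, 0, 1.571]},
    {"slide": [8.8, -7.2, -4], "dr": [0, 0, 1.571]},
    {"slide": [8.8, -7.2, -4], "dr": [0, 0, 1.571]},
    {"slide": [8.8, -7.2, -4], "dr": [0, 0, 1.571]},
    {"slide": [8.8, -7.2, -4], "dr": [0, 0, 1.571]},
  ],
  grip=0.92,
)

```text
time: 13.37
eef_pos: [476.4, -257.0, 161.4]
eef_rot: [-1.572, 0.002, -0.677]
force: [-0.4, 0.4, 0.9]
finger_gap: 85.7
```

arm_command(
  steps=[
    {"slide": [0, 0, -0.5], "dr": [0, 0, 0.16]},
    {"slide": [0, 0, -0.5], "dr": [0, 0, 0.16]},
    {"slide": [0, 0, -0.5], "dr": [0, 0, 0.16]},
  ],
)

```text
time: 13.62
eef_pos: [475.2, -256.0, 153.7]
eef_rot: [-1.571, 0.008, -0.516]
force: [0.3, 0.0, -0.2]
finger_gap: 85.6
```

Run:
```python
from g import *
o=robot.get_obs();print(o['time'],o['eef_pos'].round(1),o['eef_rot'].round(3),o['force'].round(1),o['finger_gap'])
c=cam("wrist");cv2.imwrite("pics/g1.png",c['img']);print(glass(c,97,(481,-260)))
```

```text
13.6167 [ 475.2 -256.   153.7] [-1.571  0.008 -0.516] [ 0.3  0.  -0.2] 85.56102028670422
(((481.91864013671875, -261.0730285644531), 35.04914093017578), ((484.2222900390625, -264.9991149902344), (57.059532165527344, 73.02364349365234), 118.44904327392578), array([97.5, 98.4, 99.3]), 262)
```

arm_command(
  steps=[
    {"slide": [0.63, -0.47, -1], "dr": [0, 0, -0.097]},
    {"slide": [0.63, -0.47, -3], "dr": [0, 0, -0.097]},
    {"slide": [0.63, -0.47, -4.5], "dr": [0, 0, -0.097]},
    {"slide": [0.63, -0.47, -5], "dr": [0, 0, -0.097]},
    {"slide": [0.63, -0.47, -5], "dr": [0, 0, -0.097]},
    {"slide": [0.63, -0.47, -5], "dr": [0, 0, -0.097]},
  ],
)

```text
time: 14.17
eef_pos: [481.7, -260.8, 104.0]
eef_rot: [-1.571, 0.007, -0.616]
force: [0.7, -0.5, 0.5]
finger_gap: 85.5
```

Run:
```python
from g import *
o=robot.get_obs();print(o['time'],o['eef_pos'].round(1),o['eef_rot'].round(3),o['force'].round(1),o['finger_gap'])
c=cam("wrist");print(glass(c,97,(481,-260)))
```

```text
14.1667 [ 481.7 -260.8  104. ] [-1.571  0.007 -0.616] [ 0.7 -0.5  0.5] 85.48703415834802
(((482.0283508300781, -261.0671081542969), 35.27077102661133), ((481.7832946777344, -261.9259338378906), (62.06629180908203, 70.99232482910156), 126.74842834472656), array([97.6, 98.4, 99.3]), 318)
```

arm_command(
  steps=[
    {"slide": [0.02, -0.02, -1], "dr": [-0.004, -0.006, 0]},
    {"slide": [0.02, -0.02, -2], "dr": [-0.004, -0.006, 0]},
    {"slide": [0.02, -0.02, -2.6], "dr": [-0.004, -0.006, 0]},
    {"slide": [0.02, -0.02, -2.9], "dr": [-0.004, -0.006, 0]},
    {"slide": [0.02, -0.02, -2.9], "dr": [-0.004, -0.006, 0]},
  ],
)

```text
time: 14.63
eef_pos: [481.9, -261.1, 75.0]
eef_rot: [-1.571, 0.0, -0.616]
force: [-0.5, 0.4, -0.3]
finger_gap: 85.7
```

arm_command(
  steps=[
    {"slide": [0, 0, 0], "dr": [0, 0, 0]},
    {"slide": [0, 0, 0], "dr": [0, 0, 0]},
    {"slide": [0, 0, 0], "dr": [0, 0, 0]},
    {"slide": [0, 0, 0], "dr": [0, 0, 0]},
    {"slide": [0, 0, 0], "dr": [0, 0, 0]},
  ],
  grip=0.5,
  newtons=20,
)

```text
time: 15.05
eef_pos: [482.2, -261.2, 75.4]
eef_rot: [-1.571, -0.001, -0.616]
force: [-0.3, -0.4, 1.4]
finger_gap: 69.6
```

arm_command(
  steps=[
    {"slide": [0, 0, 1], "dr": [0, 0, 0]},
    {"slide": [0, 0, 3], "dr": [0, 0, 0]},
    {"slide": [0, 0, 6], "dr": [0, 0, 0]},
    {"slide": [0, 0, 9], "dr": [0, 0, 0]},
    {"slide": [0, 1, 11], "dr": [0, 0, 0]},
    {"slide": [0.2, 4, 12], "dr": [0, 0, -0.1]},
    {"slide": [0.4, 7.5, 12], "dr": [0, 0, -0.2]},
    {"slide": [0.6, 11, 12], "dr": [0, 0, -0.3]},
    {"slide": [0.8, 14.5, 12], "dr": [0, 0, -0.4]},
    {"slide": [1, 18, 12], "dr": [0, 0, -0.5]},
    {"slide": [1.2, 21.5, 12], "dr": [0, 0, -0.6]},
    {"slide": [1.4, 24, 12], "dr": [0, 0, -0.7]},
  ],
)

```text
time: 16.05
eef_pos: [495.6, -18.4, 196.2]
eef_rot: [-1.57, 0.0, -1.32]
force: [-0.2, -0.1, -1.9]
finger_gap: 69.3
```

arm_command(
  steps=[
    {"slide": [0.2, 3.5, 0], "dr": [0, 0, -0.1]},
    {"slide": [0.4, 7, 0], "dr": [0, 0, -0.177]},
    {"slide": [0.6, 10.5, 0], "dr": [0, 0, -0.177]},
    {"slide": [0.8, 14, 0], "dr": [0, 0, -0.177]},
    {"slide": [1, 17.5, 0], "dr": [0, 0, -0.177]},
    {"slide": [1.2, 21, -1], "dr": [0, 0, -0.177]},
    {"slide": [1.4, 24.5, -2], "dr": [0, 0, -0.177]},
    {"slide": [1.6, 27.5, -4], "dr": [0, 0, -0.177]},
    {"slide": [1.74, 30, -5], "dr": [0, 0, -0.177]},
    {"slide": [1.74, 31.3, -7], "dr": [0, 0, -0.177]},
    {"slide": [1.74, 31.3, -7], "dr": [0, 0, -0.177]},
    {"slide": [1.74, 31.3, -7], "dr": [0, 0, -0.177]},
  ],
)

```text
time: 17.05
eef_pos: [511.8, 294.7, 125.5]
eef_rot: [-1.573, -0.001, -1.495]
force: [0.9, -0.0, -0.9]
finger_gap: 69.5
```

Run:
```python
from g import *
o=robot.get_obs();print(o['time'],o['eef_pos'].round(1),o['eef_rot'].round(3),o['force'].round(1),o['finger_gap'])
c=cam("wrist");cv2.imwrite("pics/g2.png",c['img']);zt=o['eef_pos'][2]+9.8+12
P=cloud(c);m=(abs(P[...,2]-zt)<6)&(np.hypot(P[...,0]-513,P[...,1]-294)<60);print(m.sum(),np.percentile(P[m],[1,50,99],axis=0).round(1))
q=P[m&(np.hypot(P[...,0]-513,P[...,1]-294)<30)];A=np.c_[q[:,:2]-[513,294],np.ones(len(q))];print(np.linalg.lstsq(A,q[:,2],rcond=None)[0].round(3))
```

```text
17.05 [511.8 294.7 125.5] [-1.573e+00 -1.000e-03 -1.495e+00] [ 0.9 -0.  -0.9] 69.52684653613765
8684 [[470.7 281.2 143.2]
 [510.2 303.6 148.6]
 [550.1 329.4 151.8]]
[-2.00000e-03 -0.00000e+00  1.48589e+02]
```

arm_command(
  steps=[
    {"slide": [0.12, -0.03, -1], "dr": [0, 0, 0]},
    {"slide": [0.12, -0.03, -2.5], "dr": [0, 0, 0]},
    {"slide": [0.12, -0.03, -4], "dr": [0, 0, 0]},
    {"slide": [0.12, -0.03, -4.8], "dr": [0, 0, 0]},
    {"slide": [0.12, -0.03, -5.2], "dr": [0, 0, 0]},
    {"slide": [0.12, -0.03, -5.2], "dr": [0, 0, 0]},
  ],
)

```text
time: 17.6
eef_pos: [513.9, 293.1, 74.2]
eef_rot: [-1.571, -0.001, -1.498]
force: [0.1, -0.5, -0.7]
finger_gap: 69.5
```

arm_command(
  steps=[
    {"slide": [-0.06, 0.12, -0.2], "dr": [0, 0, 0]},
    {"slide": [-0.06, 0.12, -0.35], "dr": [0, 0, 0]},
    {"slide": [-0.06, 0.12, -0.45], "dr": [0, 0, 0]},
    {"slide": [-0.06, 0.12, -0.45], "dr": [0, 0, 0]},
  ],
)

```text
time: 17.93
eef_pos: [513.5, 294.4, 70.0]
eef_rot: [-1.571, -0.001, -1.498]
force: [-0.0, 0.2, -2.2]
finger_gap: 69.4
```

arm_command(
  steps=[
    {"slide": [0, 0, -0.05], "dr": [0, 0, 0]},
    {"slide": [0, 0, -0.1], "dr": [0, 0, 0]},
    {"slide": [0, 0, -0.1], "dr": [0, 0, 0]},
  ],
)

```text
time: 18.18
eef_pos: [513.5, 294.5, 69.1]
eef_rot: [-1.571, -0.001, -1.497]
force: [0.5, 0.6, -0.7]
finger_gap: 69.5
```

arm_command(
  steps=[
    {"slide": [-0.02, 0, -0.06], "dr": [0, 0, 0]},
    {"slide": [-0.02, 0, -0.06], "dr": [0, 0, 0]},
    {"slide": [-0.02, 0, -0.06], "dr": [0, 0, 0]},
  ],
)

```text
time: 18.43
eef_pos: [513.3, 294.5, 68.5]
eef_rot: [-1.571, -0.001, -1.497]
force: [-0.6, -0.7, -1.1]
finger_gap: 69.4
```

arm_command(
  steps=[
    {"slide": [0, 0, -0.05], "dr": [0, 0, 0]},
    {"slide": [0, 0, -0.05], "dr": [0, 0, 0]},
    {"slide": [0, 0, -0.05], "dr": [0, 0, 0]},
  ],
)

```text
time: 18.68
eef_pos: [513.4, 294.5, 68.3]
eef_rot: [-1.57, -0.001, -1.497]
force: [-1.1, -0.2, 2.7]
finger_gap: 69.6
```

arm_command(
  steps=[
    {"slide": [0, 0, 0], "dr": [0, 0, 0]},
    {"slide": [0, 0, 0], "dr": [0, 0, 0]},
    {"slide": [0, 0, 0], "dr": [0, 0, 0]},
    {"slide": [0, 0, 0], "dr": [0, 0, 0]},
    {"slide": [0, 0, 0.5], "dr": [0, 0, 0]},
    {"slide": [0, 0, 2], "dr": [0, 0, 0]},
    {"slide": [0, 0, 5], "dr": [0, 0, 0]},
    {"slide": [0, 0, 9], "dr": [0, 0, 0]},
    {"slide": [0, 0, 12], "dr": [0, 0, 0]},
    {"slide": [0, 0, 12], "dr": [0, 0, 0]},
    {"slide": [0, 0, 12], "dr": [0, 0, 0]},
  ],
  grip=0.92,
)

```text
time: 19.6
eef_pos: [514.7, 295.0, 191.1]
eef_rot: [-1.565, 0.001, -1.497]
force: [0.7, 0.0, -1.1]
finger_gap: 85.7
```

Run:
```python
from g import *
o=robot.get_obs();print(o['time'],o['eef_pos'].round(1),o['eef_rot'].round(3),o['force'].round(1),o['finger_gap'])
for n in("wrist","scene"):
    c=cam(n);cv2.imwrite(f"pics/{n}3.png",c['img']);P=cloud(c)
    m=(P[...,2]>84)&(P[...,2]<97)&(np.hypot(P[...,0]-513,P[...,1]-294)<60);q=P[m];print(n,m.sum(),q.mean(0).round(1),cv2.minEnclosingCircle(q[:,:2].astype(np.float32)))
    q=P[m&(np.hypot(P[...,0]-513,P[...,1]-294)<30)];A=np.c_[q[:,:2]-[513,294],np.ones(len(q))];print(np.linalg.lstsq(A,q[:,2],rcond=None)[0].round(3))
    h=cv2.cvtColor(c['img'],cv2.COLOR_BGR2HSV);b=(cv2.inRange(h,(100,120,40),(125,255,255))>0)&(np.hypot(P[...,0]-513,P[...,1]-294)<60);print('blue',b.sum(),P[b].mean(0) if b.any() else '')
a=cv2.imread("pics/wrist3.png")[100:290,160:360];b=cv2.imread("pics/scene3.png")[220:350,280:440]
cv2.imwrite("pics/j4.png",np.hstack([cv2.resize(x,(400,360)) for x in(a,b)]))
```

```text
19.6 [514.7 295.  191.1] [-1.565e+00  1.000e-03 -1.497e+00] [ 0.7  0.  -1.1] 85.71452590884809
wrist 3703 [512.4 296.5  91.4] ((512.519775390625, 295.5184326171875), 34.8078498840332)
[-1.0000e-03  0.0000e+00  9.1414e+01]
blue 12 [557.27807074 290.90870504 263.04332999]
scene 874 [516.1 296.5  90. ] ((513.5703735351562, 293.9825439453125), 35.39889144897461)
[ 4.0000e-03 -2.0000e-03  9.0143e+01]
blue 23 [552.66884751 279.40117843 321.69409249]
```

View pics/j4.png

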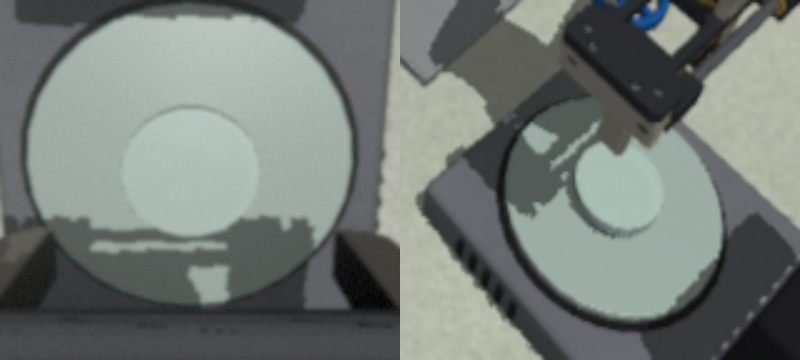

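The picture shows the glass lying flat and central on the plate, about (513,294.6), with the wheel hidden under it. Next is the weight.

arm_command(
  steps=[
    {"slide": [7, -14, 0], "dr": [0, 0, 0]},
    {"slide": [14.5, -29.6, -6], "dr": [0, 0, 0]},
    {"slide": [14.5, -29.6, -6], "dr": [0, 0, 0]},
    {"slide": [14.5, -29.6, -6], "dr": [0, 0, 0]},
    {"slide": [14.5, -29.6, -6], "dr": [0, 0, 0]},
    {"slide": [14.5, -29.6, -6], "dr": [0, 0, 0]},
    {"slide": [14.5, -29.6, -6], "dr": [0, 0, 0]},
    {"slide": [14.5, -29.6, -6], "dr": [0, 0, 0]},
    {"slide": [14.5, -29.6, -6], "dr": [0, 0, 0]},
    {"slide": [14.5, -29.6, -6], "dr": [0, 0, 0]},
    {"slide": [14.5, -29.6, -6], "dr": [0, 0, 0]},
    {"slide": [14.5, -29.6, -6], "dr": [0, 0, 0]},
  ],
  grip=0.55,
)

```text
time: 20.7
eef_pos: [656.7, -0.2, 126.9]
eef_rot: [-1.574, -0.0, -1.496]
force: [0.2, 0.4, 0.4]
finger_gap: 51.0
```

```bash
cat > k.py <<'E'
from h import *
o=robot.get_obs();print(o['time'],o['eef_pos'].round(1),o['eef_rot'].round(3),o['force'].round(1),o['finger_gap'])
c=cam("wrist");P=cloud(c);m=(c['depth']>0)&(np.hypot(P[...,0]-659.5,P[...,1]+1)<50)
for a,b in((53,66),(20,33)):
    q=P[m&(P[...,2]>a)&(P[...,2]<b)]
    print(len(q),np.median(q[:,2]).round(1),cv2.minEnclosingCircle(q[:,:2].astype(np.float32)),np.percentile(q[:,:2],[1,99],axis=0).round(1).tolist())
E
python3 k.py
```

```text
20.7 [ 6.567e+02 -2.000e-01  1.269e+02] [-1.574 -0.    -1.496] [0.2 0.4 0.4] 51.010994643268674
896 61.3 ((658.0863037109375, -0.7738765478134155), 14.931410789489746) [[644.1, -14.5], [671.8, 13.6]]
1742 27.9 ((658.0214233398438, -0.7943885326385498), 29.88268280029297) [[629.9, -28.7], [686.2, 28.1]]
```

arm_command(
  steps=[
    {"slide": [0.17, -0.06, -2], "dr": [0, 0, 0]},
    {"slide": [0.17, -0.06, -5], "dr": [0, 0, 0]},
    {"slide": [0.17, -0.06, -7], "dr": [0, 0, 0]},
    {"slide": [0.17, -0.06, -7], "dr": [0, 0, 0]},
    {"slide": [0.17, -0.06, -7], "dr": [0, 0, 0]},
  ],
)

```text
time: 21.17
eef_pos: [657.6, 1.1, 57.1]
eef_rot: [-1.575, 0.0, -1.494]
force: [-0.3, 0.5, 0.3]
finger_gap: 51.1
```

```bash
python3 k.py
```

```text
21.1667 [657.6   1.1  57.1] [-1.575  0.    -1.494] [-0.3  0.5  0.3] 51.07603938444697
1658 61.3 ((658.2337646484375, -0.7629005312919617), 15.027067184448242) [[644.3, -14.4], [671.9, 13.7]]
2752 28.0 ((658.1494140625, -0.8390794396400452), 29.91172981262207) [[629.9, -24.2], [686.3, 28.3]]
```

arm_command(
  steps=[
    {"slide": [0.07, -0.19, -1], "dr": [0, 0, 0]},
    {"slide": [0.07, -0.19, -2.2], "dr": [0, 0, 0]},
    {"slide": [0.07, -0.19, -3.2], "dr": [0, 0, 0]},
    {"slide": [0.07, -0.19, -3.7], "dr": [0, 0, 0]},
    {"slide": [0.07, -0.19, -3.7], "dr": [0, 0, 0]},
    {"slide": [0.07, -0.19, -3.7], "dr": [0, 0, 0]},
  ],
)

```text
time: 21.72
eef_pos: [659.2, -1.3, 20.9]
eef_rot: [-1.573, -0.0, -1.494]
force: [0.3, 0.5, -0.4]
finger_gap: 51.0
```

arm_command(
  steps=[
    {"slide": [0, 0, 0], "dr": [0, 0, 0]},
    {"slide": [0, 0, 0], "dr": [0, 0, 0]},
    {"slide": [0, 0, 0], "dr": [0, 0, 0]},
    {"slide": [0, 0, 0], "dr": [0, 0, 0]},
    {"slide": [0, 0, 0], "dr": [0, 0, 0]},
    {"slide": [0, 0, 0], "dr": [0, 0, 0]},
  ],
  grip=0.1,
  newtons=40,
)

```text
time: 22.22
eef_pos: [659.1, -1.4, 21.3]
eef_rot: [-1.573, -0.001, -1.494]
force: [-1.6, -1.7, 2.3]
finger_gap: 29.3
```

arm_command(
  steps=[
    {"slide": [0, 0, 0.7], "dr": [0, 0, 0]},
    {"slide": [0, 0, 2.5], "dr": [0, 0, 0]},
    {"slide": [0, 0, 5.5], "dr": [0, 0, 0]},
    {"slide": [0, 0, 8.5], "dr": [0, 0, 0]},
    {"slide": [-0.5, 1, 11.5], "dr": [0, 0, 0]},
    {"slide": [-1.5, 3, 13.5], "dr": [0, 0, 0]},
    {"slide": [-2.8, 5.7, 14], "dr": [0, 0, 0]},
    {"slide": [-4.1, 8.5, 14], "dr": [0, 0, 0]},
    {"slide": [-5.6, 11.5, 14], "dr": [0, 0, 0]},
    {"slide": [-7.1, 14.5, 14], "dr": [0, 0, 0]},
    {"slide": [-8.6, 17.5, 14], "dr": [0, 0, 0]},
    {"slide": [-9.8, 20, 14], "dr": [0, 0, 0]},
  ],
)

```text
time: 23.22
eef_pos: [558.6, 200.6, 160.4]
eef_rot: [-1.576, 0.0, -1.494]
force: [0.1, 0.5, -7.2]
finger_gap: 29.2
```

arm_command(
  steps=[
    {"slide": [-1.2, 2.5, 0], "dr": [0, 0, 0]},
    {"slide": [-2.4, 5, 0], "dr": [0, 0, 0]},
    {"slide": [-3.5, 7.2, 0], "dr": [0, 0, 0]},
    {"slide": [-4.2, 8.6, 0], "dr": [0, 0, 0]},
    {"slide": [-4.52, 9.34, -0.5], "dr": [0, 0, 0]},
    {"slide": [-4.52, 9.34, -1.5], "dr": [0, 0, 0]},
    {"slide": [-4.52, 9.34, -2.5], "dr": [0, 0, 0]},
    {"slide": [-4.52, 9.34, -3], "dr": [0, 0, 0]},
    {"slide": [-4.52, 9.34, -3], "dr": [0, 0, 0]},
  ],
)

```text
time: 23.97
eef_pos: [512.5, 292.2, 127.6]
eef_rot: [-1.581, -0.002, -1.495]
force: [0.1, 0.1, -7.7]
finger_gap: 29.1
```

Run:
```python
from h import *
o=robot.get_obs();print(o['time'],o['eef_pos'].round(1),o['eef_rot'].round(3),o['force'].round(1),o['finger_gap'])
s=cam("scene");w=cam("wrist");cv2.imwrite("pics/s4.png",s['img']);cv2.imwrite("pics/w4.png",w['img'])
z0=o['eef_pos'][2]-21.2
for c in(s,w):
    P=cloud(c);m=(c['depth']>0)&(np.hypot(P[...,0]-513,P[...,1]-294)<50)&(abs(P[...,2]-z0-26)<6)
    q=P[m];print(len(q),cv2.minEnclosingCircle(q[:,:2].astype(np.float32)) if len(q)>5 else '',np.percentile(q,[1,50,99],axis=0).round(1).tolist())
cv2.imwrite("pics/j5.png",np.hstack([cv2.resize(s['img'][200:350,280:460],(400,333)),cv2.resize(w['img'][100:290,140:370],(400,333))]))
```

```text
23.9667 [512.5 292.2 127.6] [-1.581 -0.002 -1.495] [ 0.1  0.1 -7.7] 29.078321920512646
147 ((511.9903869628906, 312.76715087890625), 20.840164184570312) [[493.8, 304.1, 126.8], [512.8, 313.3, 132.6], [532.6, 321.2, 135.7]]
2562 ((511.97979736328125, 298.2232666015625), 29.05881118774414) [[484.8, 296.8, 127.6], [510.9, 310.0, 135.4], [538.6, 322.3, 137.4]]
```

View pics/j5.png

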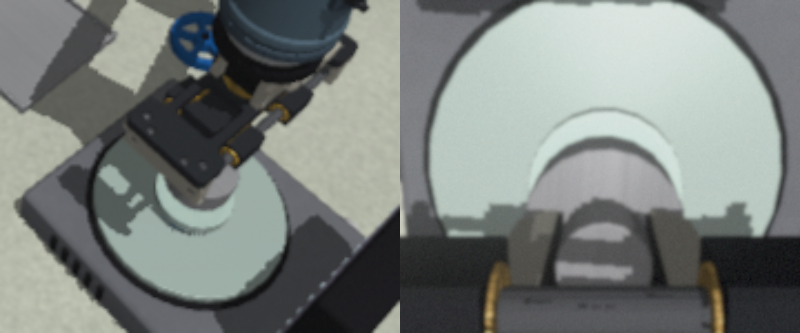

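```bash
cat > pl.py <<'E'
from h import *
o=robot.get_obs();print(o['time'],o['eef_pos'].round(1),o['eef_rot'].round(3),o['force'].round(1),o['finger_gap'])
w=cam("wrist");P=cloud(w);z0=o['eef_pos'][2]-21.2
r=np.hypot(P[...,0]-o['eef_pos'][0],P[...,1]-o['eef_pos'][1])
m=(w['depth']>0)&(r<28)&(r>18)&(abs(P[...,2]-z0-27)<8)&(P[...,1]>o['eef_pos'][1]+11)
q=P[m];A=np.c_[q[:,:2]-o['eef_pos'][:2],np.ones(len(q))];s=np.linalg.lstsq(A,q[:,2],rcond=None)[0];res=q[:,2]-A@s;k=abs(res)<2
s=np.linalg.lstsq(A[k],q[k,2],rcond=None)[0];print(len(q),k.sum(),'slopes',s.round(3),'expect',z0+26)
E
python3 pl.py
```

```text
24.0667 [513.7 292.8 129.6] [-1.577 -0.    -1.495] [ 0.2 -0.1 -6.5] 28.90460899197448
1244 1238 slopes [-8.00000e-03 -3.60000e-02  1.37057e+02] expect 134.4087132418319
```

arm_command(
  steps=[
    {"slide": [-0.04, 0.12, -0.3], "dr": [0.018, 0, 0]},
    {"slide": [-0.04, 0.12, -0.7], "dr": [0.036, 0, 0]},
    {"slide": [-0.04, 0.12, -1.1], "dr": [0.036, 0, 0]},
    {"slide": [-0.04, 0.12, -1.2], "dr": [0.036, 0, 0]},
    {"slide": [-0.04, 0.12, -1.2], "dr": [0.036, 0, 0]},
    {"slide": [-0.04, 0.12, -1.2], "dr": [0.036, 0, 0]},
    {"slide": [-0.04, 0.12, -1.2], "dr": [0.036, 0, 0]},
  ],
)

```text
time: 24.7
eef_pos: [513.8, 294.4, 118.4]
eef_rot: [-1.573, 0.036, -1.495]
force: [0.1, -0.0, -6.3]
finger_gap: 29.4
```

```bash
python3 pl.py
```

```text
24.7 [513.8 294.4 118.4] [-1.573  0.036 -1.495] [ 0.1 -0.  -6.3] 29.379577263040332
1245 1242 slopes [-6.00000e-03  3.00000e-03  1.25747e+02] expect 123.18936581296684
```

arm_command(
  steps=[
    {"slide": [-0.04, -0.03, -0.2], "dr": [0, 0, 0]},
    {"slide": [-0.04, -0.03, -0.4], "dr": [0, 0, 0]},
    {"slide": [-0.04, -0.03, -0.5], "dr": [0, 0, 0]},
    {"slide": [-0.04, -0.03, -0.5], "dr": [0, 0, 0]},
    {"slide": [-0.04, -0.03, -0.5], "dr": [0, 0, 0]},
  ],
)

```text
time: 25.17
eef_pos: [513.3, 294.2, 113.3]
eef_rot: [-1.573, 0.036, -1.495]
force: [0.4, -0.5, -6.6]
finger_gap: 29.2
```

arm_command(
  steps=[
    {"slide": [0, 0, -0.05], "dr": [0, 0, 0]},
    {"slide": [0, 0, -0.1], "dr": [0, 0, 0]},
    {"slide": [0, 0, -0.1], "dr": [0, 0, 0]},
  ],
)

```text
time: 25.42
eef_pos: [513.4, 294.2, 112.3]
eef_rot: [-1.573, 0.036, -1.495]
force: [0.2, -0.2, -6.1]
finger_gap: 29.2
```

arm_command(
  steps=[
    {"slide": [0, 0, -0.05], "dr": [0, 0, 0]},
    {"slide": [0, 0, -0.08], "dr": [0, 0, 0]},
    {"slide": [0, 0, -0.08], "dr": [0, 0, 0]},
  ],
)

```text
time: 25.67
eef_pos: [513.4, 294.5, 112.0]
eef_rot: [-1.572, 0.036, -1.495]
force: [-1.3, 0.4, -2.2]
finger_gap: 29.0
```

arm_command(
  steps=[
    {"slide": [0, 0, -0.05], "dr": [0, 0, 0]},
    {"slide": [0, 0, -0.05], "dr": [0, 0, 0]},
    {"slide": [0, 0, -0.05], "dr": [0, 0, 0]},
  ],
)

```text
time: 25.92
eef_pos: [513.5, 294.6, 111.9]
eef_rot: [-1.572, 0.037, -1.495]
force: [-2.5, -0.4, -0.3]
finger_gap: 29.1
```

arm_command(
  steps=[
    {"slide": [0, 0, 0], "dr": [0, 0, 0]},
    {"slide": [0, 0, 0], "dr": [0, 0, 0]},
    {"slide": [0, 0, 0], "dr": [0, 0, 0]},
    {"slide": [0, 0, 0], "dr": [0, 0, 0]},
    {"slide": [0, 0, 0], "dr": [0, 0, 0]},
    {"slide": [0, 0, 1], "dr": [0, 0, 0]},
    {"slide": [0, 0, 4], "dr": [0, 0, 0]},
    {"slide": [0, 0, 7], "dr": [0, 0, 0]},
    {"slide": [0, 0, 9], "dr": [0, 0, 0]},
    {"slide": [0, 0, 9], "dr": [0, 0, 0]},
  ],
  grip=0.6,
)

```text
time: 26.75
eef_pos: [516.3, 295.6, 208.1]
eef_rot: [-1.562, 0.039, -1.494]
force: [0.4, 0.2, 0.4]
finger_gap: 55.9
```

```bash
cat > st.py <<'E'
from h import *
o=robot.get_obs();print(o['time'],o['eef_pos'].round(1),o['eef_rot'].round(3),o['force'].round(1),o['finger_gap'])
for n in sys.argv[1:]:
    c=cam(n);cv2.imwrite(f"pics/{n}5.png",c['img']);P=cloud(c);ok=(c['depth']>0)&(np.hypot(P[...,0]-513,P[...,1]-294.5)<45)
    for nm,a,b in(("glass",86,95),("body",112,121),("knob",144,156)):
        q=P[ok&(P[...,2]>a)&(P[...,2]<b)]
        if len(q)>10: print(n,nm,len(q),'z',np.median(q[:,2]).round(1),cv2.minEnclosingCircle(q[:,:2].astype(np.float32)))
E
python3 st.py wrist scene top
```

```text
26.75 [516.3 295.6 208.1] [-1.562  0.039 -1.494] [0.4 0.2 0.4] 55.884913998779766
wrist glass 497 z 91.3 ((512.5186157226562, 295.2811279296875), 34.79255294799805)
wrist body 1843 z 118.0 ((512.4589233398438, 295.41094970703125), 29.874462127685547)
wrist knob 950 z 151.3 ((512.492919921875, 295.31085205078125), 14.940947532653809)
scene glass 220 z 89.9 ((514.2791748046875, 294.3150329589844), 34.89763259887695)
scene body 447 z 116.7 ((513.6190185546875, 294.6889953613281), 30.40477180480957)
scene knob 190 z 149.9 ((513.8746337890625, 293.9499206542969), 15.285712242126465)
top glass 75 z 88.7 ((513.7737426757812, 294.2982177734375), 34.42812728881836)
top body 188 z 115.2 ((514.20556640625, 295.067626953125), 29.857072830200195)
top knob 82 z 148.4 ((513.9964599609375, 295.50701904296875), 15.049070358276367)
```

arm_command(
  steps=[
    {"slide": [0, -3, 0], "dr": [-0.036, 0, 0]},
    {"slide": [-0.8, -6, 0], "dr": [-0.036, 0, 0]},
    {"slide": [-1.6, -9, 0], "dr": [-0.036, 0, 0]},
  ],
  grip=0.28,
)

```text
time: 27.15
eef_pos: [495.8, 203.8, 199.7]
eef_rot: [-1.579, -0.0, -1.493]
force: [0.1, 0.9, 0.6]
finger_gap: 39.9
```

arm_command(
  steps=[
    {"slide": [-11, -41, -2], "dr": [0, 0, -0.69]},
    {"slide": [-11, -41, -2], "dr": [0, 0, -0.69]},
    {"slide": [-11, -41, -2], "dr": [0, 0, -0.69]},
    {"slide": [-11, -41, -2], "dr": [0, 0, -0.69]},
    {"slide": [-11, -41, -2], "dr": [0, 0, -0.69]},
    {"slide": [-11, -41, -2], "dr": [0, 0, -0.69]},
    {"slide": [-11, -41, -2], "dr": [0, 0, -0.69]},
    {"slide": [-11, -41, -2], "dr": [0, 0, -0.69]},
    {"slide": [-11, -41, -2], "dr": [0, 0, -0.69]},
    {"slide": [-11, -41, -2], "dr": [0, 0, -0.69]},
    {"slide": [-11, -41, -2], "dr": [0, 0, -0.69]},
    {"slide": [-11, -41, -2], "dr": [0, 0, -0.69]},
  ],
)

```text
time: 28.15
eef_pos: [384.3, -208.2, 178.3]
eef_rot: [-1.582, -0.0, -2.188]
force: [1.2, 0.6, -0.1]
finger_gap: 25.7
```

```bash
cat > hb.py <<'E'
from h import *
o=robot.get_obs();print(o['time'],o['eef_pos'].round(1),o['eef_rot'].round(3),o['force'].round(1))
c=cam("wrist");O=np.array([647.8,-371.8]);X=np.array([.816,-.578]);Y=np.array([.578,.816])
q=cloud(c)[c['depth']>0];a=np.c_[(q[:,:2]-O)@X,(q[:,:2]-O)@Y,q[:,2]]
t=o['eef_pos'][:2]-O;print('tcp cab',(t@X).round(1),(t@Y).round(1))
m=(abs(a[:,2]-115)<6)&(a[:,0]<-145)&(abs(a[:,1])<50)&(a[:,1]>-30)
x=a[m][:,0]; print(len(x),np.percentile(x,[3,25,50,75,97]).round(1)); b=np.median(x)
p=O+X*b; print('bar world',p.round(1),'slide',((p-o['eef_pos'][:2])/10).round(2))
E
python3 hb.py
```

```text
28.15 [ 384.3 -208.2  178.3] [-1.582 -0.    -2.188] [ 1.2  0.6 -0.1]
tcp cab -309.6 -18.8
1500 [-325.5 -322.3 -319.  -315.7 -285.5]
bar world [ 387.5 -187.4] slide [0.32 2.08]
```

Bar at cab x ≈ −319.5, as before. I'll line up above it and then descend.

arm_command(
  steps=[
    {"slide": [0.3, 2.1, -1], "dr": [0, 0, 0]},
    {"slide": [0.3, 2.1, -3], "dr": [0, 0, 0]},
    {"slide": [0.3, 2.1, -4], "dr": [0, 0, 0]},
    {"slide": [0.3, 2.1, -4], "dr": [0, 0, 0]},
    {"slide": [0.3, 2.1, -4], "dr": [0, 0, 0]},
  ],
)

```text
time: 28.62
eef_pos: [387.6, -183.2, 137.9]
eef_rot: [-1.584, 0.001, -2.184]
force: [0.1, -0.2, -0.1]
finger_gap: 26.0
```

```bash
python3 hb.py
```

```text
28.6167 [ 387.6 -183.2  137.9] [-1.584e+00  1.000e-03 -2.184e+00] [ 0.1 -0.2 -0.1]
tcp cab -321.3 3.5
2019 [-325.7 -322.7 -319.2 -315.7 -285.5]
bar world [ 387.3 -187.3] slide [-0.03 -0.41]
```

arm_command(
  steps=[
    {"slide": [0.1, -0.1, -2], "dr": [0, 0, 0]},
    {"slide": [0.1, -0.1, -4], "dr": [0, 0, 0]},
    {"slide": [0.1, -0.1, -5.3], "dr": [0, 0, 0]},
    {"slide": [0.1, -0.1, -5.5], "dr": [0, 0, 0]},
    {"slide": [0.1, -0.1, -5.5], "dr": [0, 0, 0]},
  ],
)

```text
time: 29.08
eef_pos: [389.2, -184.6, 83.7]
eef_rot: [-1.583, 0.001, -2.184]
force: [-0.0, -0.6, -0.3]
finger_gap: 26.0
```

arm_command(
  steps=[
    {"slide": [0, 0, 0], "dr": [0, 0, 0]},
    {"slide": [0, 0, 0], "dr": [0, 0, 0]},
    {"slide": [0, 0, 0], "dr": [0, 0, 0]},
    {"slide": [0, 0, 0], "dr": [0, 0, 0]},
  ],
  grip=0.02,
  newtons=15,
)

```text
time: 29.42
eef_pos: [389.7, -185.0, 84.7]
eef_rot: [-1.581, 0.001, -2.184]
force: [-0.4, 1.6, 4.4]
finger_gap: 10.3
```

arm_command(
  steps=[
    {"slide": [0.4, -0.29, 0], "dr": [0, 0, 0]},
    {"slide": [1.5, -1.06, 0], "dr": [0, 0, 0]},
    {"slide": [2.8, -1.98, 0], "dr": [0, 0, 0]},
    {"slide": [4.1, -2.9, 0], "dr": [0, 0, 0]},
    {"slide": [5.4, -3.82, 0], "dr": [0, 0, 0]},
    {"slide": [6.7, -4.75, 0], "dr": [0, 0, 0]},
    {"slide": [8, -5.67, 0], "dr": [0, 0, 0]},
    {"slide": [9.3, -6.59, 0], "dr": [0, 0, 0]},
    {"slide": [10.6, -7.51, 0], "dr": [0, 0, 0]},
    {"slide": [11.6, -8.22, 0], "dr": [0, 0, 0]},
    {"slide": [12.2, -8.64, 0], "dr": [0, 0, 0]},
    {"slide": [12.2, -8.64, 0], "dr": [0, 0, 0]},
  ],
)

```text
time: 30.42
eef_pos: [513.5, -272.5, 84.7]
eef_rot: [-1.579, 0.002, -2.184]
force: [2.1, 0.4, 1.7]
finger_gap: 10.3
```

arm_command(
  steps=[
    {"slide": [0.25, -0.18, 0], "dr": [0, 0, 0]},
    {"slide": [0.5, -0.35, 0], "dr": [0, 0, 0]},
    {"slide": [0.7, -0.5, 0], "dr": [0, 0, 0]},
    {"slide": [0.7, -0.5, 0], "dr": [0, 0, 0]},
  ],
)

```text
time: 30.75
eef_pos: [520.7, -277.6, 84.8]
eef_rot: [-1.579, 0.002, -2.184]
force: [0.3, 0.3, -0.4]
finger_gap: 10.2
```

Now small pushes until it meets the stop.

arm_command(
  steps=[
    {"slide": [0.1, -0.07, 0], "dr": [0, 0, 0]},
    {"slide": [0.2, -0.14, 0], "dr": [0, 0, 0]},
    {"slide": [0.2, -0.14, 0], "dr": [0, 0, 0]},
  ],
)

```text
time: 31.0
eef_pos: [522.7, -279.0, 84.8]
eef_rot: [-1.579, 0.002, -2.184]
force: [0.6, 0.6, 1.0]
finger_gap: 10.5
```

arm_command(
  steps=[
    {"slide": [0.1, -0.07, 0], "dr": [0, 0, 0]},
    {"slide": [0.16, -0.11, 0], "dr": [0, 0, 0]},
    {"slide": [0.16, -0.11, 0], "dr": [0, 0, 0]},
  ],
)

```text
time: 31.25
eef_pos: [522.9, -279.1, 84.7]
eef_rot: [-1.582, 0.002, -2.184]
force: [-4.6, 3.5, 4.8]
finger_gap: 10.2
```

arm_command(
  steps=[
    {"slide": [0.12, -0.085, 0], "dr": [0, 0, 0]},
    {"slide": [0.25, -0.18, 0], "dr": [0, 0, 0]},
    {"slide": [0.25, -0.18, 0], "dr": [0, 0, 0]},
  ],
)

```text
time: 31.5
eef_pos: [522.7, -279.0, 84.7]
eef_rot: [-1.589, 0.001, -2.184]
force: [-8.9, 5.7, 7.7]
finger_gap: 10.2
```

arm_command(
  steps=[
    {"slide": [0, 0, 0], "dr": [0, 0, 0]},
    {"slide": [0, 0, 0], "dr": [0, 0, 0]},
    {"slide": [0, 0, 0], "dr": [0, 0, 0]},
    {"slide": [0, 0, 0], "dr": [0, 0, 0]},
    {"slide": [0, 0, 2], "dr": [0, 0, 0]},
    {"slide": [0, 0, 6], "dr": [0, 0, 0]},
    {"slide": [0, 0, 10], "dr": [0, 0, 0]},
    {"slide": [0, 0, 12], "dr": [0, 0, 0]},
    {"slide": [0, 0, 12], "dr": [0, 0, 0]},
  ],
  grip=0.26,
)

```text
time: 32.25
eef_pos: [525.6, -281.2, 210.9]
eef_rot: [-1.578, 0.001, -2.184]
force: [-0.3, -0.9, 0.2]
finger_gap: 24.3
```

```bash
python3 hd.py; python3 st.py scene top
python3 - <<'E'
import cv2,numpy as np
cv2.imwrite("pics/j6.png",np.hstack([cv2.resize(cv2.imread(f"pics/{n}5.png"),(400,300)) for n in("top","scene")]))
E
```

```text
32.3 [ 524.4 -280.4  207.8] [-1.582e+00  1.000e-03 -2.184e+00] [ 0.3 -0.6 -0.8]
tcp in cab -153.5 3.3
-60 233 [-161.2 -155.  -146.8] [117.7 119.5]
-40 206 [-161.1 -156.  -151. ] [117.8 119.7]
-20 214 [-161.  -156.  -151.1] [118.  119.9]
0 223 [-160.9 -156.  -151.2] [118.  119.7]
20 229 [-160.9 -156.  -151.3] [118.  119.7]
40 280 [-160.8 -155.1 -146.6] [117.9 119.8]
60 51 [-160.7 -156.  -151.4] [117.4 119.5]
front [-121.2 -121.2 -120.8]
32.3 [ 524.4 -280.4  207.8] [-1.582e+00  1.000e-03 -2.184e+00] [ 0.3 -0.6 -0.8] 23.970824445475856
scene glass 208 z 90.0 ((514.2955932617188, 294.2637023925781), 34.80352783203125)
scene body 448 z 116.7 ((513.9617309570312, 294.3617858886719), 29.88526153564453)
scene knob 202 z 149.9 ((513.8544311523438, 294.1570739746094), 15.13986873626709)
top glass 72 z 88.7 ((513.7905883789062, 294.28204345703125), 34.4168815612793)
top body 191 z 115.3 ((514.1931762695312, 294.4751892089844), 29.98334503173828)
top knob 85 z 148.2 ((513.3663940429688, 294.6351318359375), 14.960206985473633)
```

View pics/j6.png

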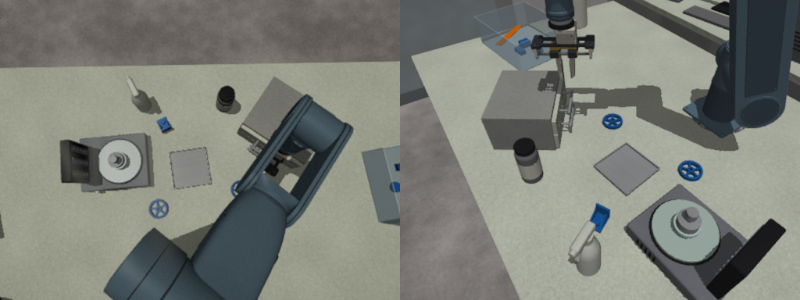

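The pictures show the stack on the plate, the drawer shut and the bystanders where they were.

```bash
python3 -c "
from station import robot
o=robot.get_obs();print(o['force'].round(1),o['time']);print(robot.hand_in())"
```

```text
[0.2 0.8 0. ] 32.4
the job is handed in; nothing more can be done
None
```

The job is handed in at 32.4 s. The wheel is on the middle of the turntable, the glass disc is on the wheel, the knob weight is on the glass, and the drawer is shut.

**Stack position:** In the last top and scene views the glass, weight body and knob centres agree with the plate centre (about 513, 294.5) to within about 1.5 mm. The glass and weight tops are at their expected heights of 90, 116 and 150 mm. The wheel measured flat and about 1 mm off the plate centre before the glass hid it.

**Setting down:** I lowered the glass and the weight in steps of about 1 mm or less and released each only when the force reading showed contact. The weight hung about 2° off level in the gripper, so I corrected that before placing it.

**Drawer:** I pushed it until it stopped moving, with about 10 N along its slide. Its front now measures about 121 mm ahead of the unit's origin, against 120 mm expected when shut. The 1 mm gap is within calibration error.

**Bystanders:** The bracket, spray bottle, jar and the two larger wheels look unmoved in the final picture. I did not measure them again.

**What disagreed:** The fingertips are about 13 mm behind the TCP in the wrist depth image, not 11 mm ahead as stated in the task and by `robot.tip_reach`. My first close on the wheel therefore shut above it without touching anything. I used the measured offset for every later grasp, and they all held.

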